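# Pack the rolling stock away in the clip-lock box

### The arm

A 6-joint arm with a two-finger parallel gripper is mounted at the origin on the work surface. World frame = base frame: x ahead of the robot, y to its left, z up, the work surface at z = 0. Lengths are in m, angles in degrees, forces in N, time in s.
With the tool pointing down it reaches from about 0.375 to 0.9 m from the base axis. Payload 3.1 kg.
Tool frame: the origin (TCP) lies at the very end of the fingers, on their centre line; the grasp point (between the pads) lies bot.grip_point_offset behind it (bot.grip_point_offset is the distance from the TCP to the grasp point, in m); z points along the fingers, y is the line along which they close (so a half turn about z gives the same grasp; the last joint's range is limited). The gripper opens to 87 mm and grips with 3 to 60 N. Pads are 19 mm wide; open, the fingers measure 117 mm over their backs; the gripper's body (75 mm by 190 mm) begins 51 mm behind the grasp point.
Start: joints at [-85.17, 30.224, 82.088, -0, 67.689, -10.227], TCP at [0.162, -0.604, 0.223] pointing down, gripper open.
Joint ranges: [-176.69, 176.69], [-43.24, 126.21], [12.49, 139.97], [-82, 262], [0, 151.66], [-163.58, 163.58]. Speed limits (degrees/s): [159.86, 159.86, 180, 180, 180, 180].

### API

Orientations are given as a 3x3 rotation matrix whose columns are the frame's x, y, z axes.
In Python, from rig import bot, viewer, ticket gives the robot as it stands.
- The arm moves only by the tool servo_tool, never from a script. Its argument "targets" is a list of rows, each an object with "offset": the shift along the tool's x, y, z in m, a list of three; "dr": the turn, a rotation vector about the tool's x, y, z in degrees, a list of three. In form: [{"offset": [x, y, z], "dr": [ax, ay, az]}, ...]. A call has 1 to 20 rows; each row is the pose to reach, as a shift and turn from the pose commanded when the call began, along the tool's axes at that moment; what a row does not reach only later rows make up. A row lasts 1/12 s, in which the tool goes at most 41.7 mm and 7.16 degrees, less where a joint would pass 70% of its speed; a pose out of reach is approached as far as the arm can. A call with a gripper value outside its range is refused whole. "gripper" is the gripper command: -1 is fully open, 1 is shut, values between are in proportion, set as the call begins (left out, the last holds). The fingers move at their own pace and stop on an object; the grip force is fixed at half the most. Time passes only in rows, so rows that repeat a pose let the fingers close. It gives the time, the measured TCP pose, the force, the opening and the grip force at its end, in the units of the state.
- bot.read_state(): the state, without advancing time (a new reading comes with each control period).
- viewer.capture(name): name is "scene" or "top" or "wrist"; returns a dict with "color" (384x512x3 uint8, red, green, blue), "camera_matrix" (3x3 intrinsics, pixels), "k1" (the pictures are not rectified: a ray, as slopes to the right and down, at radius r is drawn at 1 + k1 r^2 times it, then the intrinsics apply), "R" (3x3) and "t" (3): a world point X has camera coordinates R X + t. Camera axes: x right, y down, z forward; pixel columns grow to the right and rows downward; lengths in m; the calibration is good to about 2 mm. A picture is of the moment at which its call begins. There is no depth.
- ticket.hand_in(): hands the job in; it is judged then, once.
The state is a dict: "time_s": time; "joint_positions": joint angles; "qvel": joint speeds; "tau": joint torques, N m; "position": TCP position; "tcp_rot": TCP orientation; "force": force on the tool from outside, world axes, zero at the start; "moment": the same for the moment, N m; "opening": opening from 0.0 (shut) to 1.0 (fully open); "grasp_force": force on a finger pad.
Only numpy, scipy, OpenCV 4.12 (cv2) and the standard library are available. Lean on these libraries where they do the work, as an engineer would, in place of code of your own. Each camera call takes 0.05 s, during which the arm holds its last target. There are 200 camera calls.

### The job

Put the building table away for the night: stand every wagon on its wheels in the grey stock box, lay the blue lid on flush and flip its four yellow side clips down until each snaps shut. Stand the orange footbridge in the wooden parts chest and push the chest's lid down fully onto its catch; leave the diesel, the signal box and the small tools and pots where they are.

Things in the scene. Friction and masses are not known exactly. Their poses are not given: they have to be found in the camera images.
- stock_box: grey open box, fixed. Origin: centre of its underside; x short side, y long side, z up. Inside 112 (x) by 200 mm (y), floor 3 mm up, rim 62 mm high, walls 3 mm. A flange runs round outside, 55 to 60 mm up, 134 by 222 mm overall. Holds three wagons set across it, about 60 mm apart
- box_lid: loose blue lid, 160 g. Origin: centre of its foot, 52 mm above the box's underside when seated. Plate 134 (x) by 222 mm (y), 10 to 14 mm up, over a tapered plug (100 by 188 mm at the foot, 107 by 195 at the top) that drops into the box; either way round. White handle bar along y: 20 wide, 120 long, 32 to 46 mm up, on a post at each end; grip across the 20. Flat on the table at first
- clip_front (a joint): yellow clip hinged mid-side on the lid's -x side, 71 mm out from its centre, 16 mm above its origin: 60 mm wide, 3 thick. 0: hangs straight down, lip hooked under the box's flange (outer face 3 mm outside the hinge line); 1.57: straight out, level; starts at 1.5 to 1.8. A spring resists with about 1.5 N at the free edge, snaps it shut below 0.5; shut reads under 0.1
- clip_back (a joint): yellow clip hinged mid-side on the lid's +x side, 71 mm out from its centre, 16 mm above its origin: 60 mm wide, 3 thick. 0: hangs straight down, lip hooked under the box's flange (outer face 3 mm outside the hinge line); 1.57: straight out, level; starts at 1.5 to 1.8. A spring resists with about 1.5 N at the free edge, snaps it shut below 0.5; shut reads under 0.1
- clip_left (a joint): yellow clip hinged mid-side on the lid's +y side, 115 mm out from its centre, 16 mm above its origin: 60 mm wide, 3 thick. 0: hangs straight down, lip hooked under the box's flange (outer face 3 mm outside the hinge line); 1.57: straight out, level; starts at 1.5 to 1.8. A spring resists with about 1.5 N at the free edge, snaps it shut below 0.5; shut reads under 0.1
- clip_right (a joint): yellow clip hinged mid-side on the lid's -y side, 115 mm out from its centre, 16 mm above its origin: 60 mm wide, 3 thick. 0: hangs straight down, lip hooked under the box's flange (outer face 3 mm outside the hinge line); 1.57: straight out, level; starts at 1.5 to 1.8. A spring resists with about 1.5 N at the free edge, snaps it shut below 0.5; shut reads under 0.1
- clip_front_edge (a point): middle of the free edge of that clip (front), 34 mm from its hinge line
- clip_back_edge (a point): middle of the free edge of that clip (back), 34 mm from its hinge line
- clip_left_edge (a point): middle of the free edge of that clip (left), 34 mm from its hinge line
- clip_right_edge (a point): middle of the free edge of that clip (right), 34 mm from its hinge line
- wagon_van: red-brown van with a grey curved roof. Model goods wagon, 84 mm long (x axis), 30 wide, 42 high, 35 to 70 g; firm flat sides 12 to 42 mm up to grip across the 30 mm. Origin under its middle at the bottom of the wheels, which do not turn; z up. May be absent
- wagon_open: grey open wagon with a coal load. Model goods wagon, 84 mm long (x axis), 30 wide, 42 high, 35 to 70 g; firm flat sides 12 to 42 mm up to grip across the 30 mm. Origin under its middle at the bottom of the wheels, which do not turn; z up. May be absent
- wagon_container: flat wagon with a green container. Model goods wagon, 84 mm long (x axis), 30 wide, 42 high, 35 to 70 g; firm flat sides 12 to 42 mm up to grip across the 30 mm. Origin under its middle at the bottom of the wheels, which do not turn; z up. May be absent
- wagon_brake: dark brown brake van with a white roof and open ends. Model goods wagon, 84 mm long (x axis), 30 wide, 42 high, 35 to 70 g; firm flat sides 12 to 42 mm up to grip across the 30 mm. Origin under its middle at the bottom of the wheels, which do not turn; z up. May be absent
- footbridge: orange plastic footbridge, 60 g, 176 mm long (x axis), 30 wide, 68 high: a 90 mm deck between two lattice parapets (46 to 68 mm up: grip these, across the 30 mm), on trestles, with stairs down at both ends. Origin under its middle at the feet; z up
- chest: wooden parts chest, fixed. Origin: centre of its underside; -x front, +x hinge side, z up. Outside 190 (x) by 240 (y) by 90 mm high, walls 10 mm, inner floor 10 mm up (inside 170 by 220 mm). The footbridge fits along y, best 40 mm towards the front, clear of the raised lid
- chest_lid (a joint): opening angle of the chest's lid: 0 shut on its catch, 1.57 upright; starts at 1.4 to 1.6. 12 mm thick, 192 mm from hinge to front edge, 244 wide. A stiff hinge holds it where it is left (about 3 N at the front edge moves it down); in the last 0.07 rad a spring ball catch must be pushed past with about 5 N, then it snaps to 0
- chest_hinge (a point): middle of the chest lid's hinge line: 95 mm from the chest's centre on its +x side, 90 mm up; axes as the chest. The lid turns about y; shut, it reaches from here towards -x, its underside at this height
- diesel: dark blue diecast diesel locomotive, 190 mm long (y), 34 mm wide, 54 mm high, standing on a piece of track; leave it. Origin under its middle
- signal_box: tin signal box shell, 66 by 92 mm, 90 mm high; leave it. Origin under its middle
- tweezers: steel tweezers, 130 mm long, lying flat; leave them. Origin under the middle
- glue: green glue bottle with a red cap, 36 mm across, 85 mm high; leave it. Origin under its middle
- paint_pot: glass paint pot, 36 mm across, 40 mm high; leave it. Origin under its middle
- brush: paint brush, 160 mm long, lying flat; leave it. Origin under the middle
Not all that is in view belongs to the job. Several things look just like the footbridge: the one meant starts farthest to the robot's right.

How it is judged (in metres and radians):
On the way, in this order (a step that is already met when the one before it is completed fails the run):
1. every wagon stands on its wheels on the floor of the stock box (x of wagon_van in the frame of stock_box between -0.056 and 0.056 m and y of wagon_van in the frame of stock_box between -0.1 and 0.1 m and z of each of wagon_van, wagon_open, wagon_container, wagon_brake in the frame of stock_box below 0.012 m and angle between each of wagon_van, wagon_open, wagon_container, wagon_brake's own z axis and vertical below 0.2 rad and x of wagon_open in the frame of stock_box between -0.056 and 0.056 m and y of wagon_open in the frame of stock_box between -0.1 and 0.1 m and x of wagon_container in the frame of stock_box between -0.056 and 0.056 m and y of wagon_container in the frame of stock_box between -0.1 and 0.1 m and x of wagon_brake in the frame of stock_box between -0.056 and 0.056 m and y of wagon_brake in the frame of stock_box between -0.1 and 0.1 m), for 0.2 s.
2. the lid lies flush on the stock box (x of box_lid in the frame of stock_box between -0.007 and 0.007 m and y of box_lid in the frame of stock_box between -0.007 and 0.007 m and z of box_lid in the frame of stock_box between 0.048 and 0.0555 m and angle between the x axis of box_lid and the x axis of stock_box, either way round below 0.08 rad and angle between box_lid's own z axis and vertical below 0.03 rad), for 0.2 s.
3. all four clips are snapped down (value of joint each of clip_front, clip_back, clip_left, clip_right below 0.12 rad), for 0.2 s.
At the end, for the whole second after the job is handed in: every wagon on its wheels on the box floor; lid flush (within 3.5 mm of down, 7 mm of centred, 0.08 rad of square, either way round); all clips below 0.12 rad; footbridge upright on the chest floor; chest lid below 0.02 rad; wagons and bridge within 0.2 rad of upright (all of step 1 and all of step 2 and all of step 3 and x of footbridge in the frame of chest between -0.085 and 0.085 m and y of footbridge in the frame of chest between -0.11 and 0.11 m and z of footbridge in the frame of chest below 0.02 m and angle between footbridge's own z axis and vertical below 0.2 rad and value of joint chest_lid below 0.02 rad and linear speed of box_lid below 0.02 m/s); the robot touches nothing.
It fails at once if the diesel locomotive is moved more than 50 mm or knocked over (distance of diesel from where it was at the start of the episode above 0.05 m or angle between diesel's own z axis and vertical above 0.6 rad).
It fails at once if the signal box shell is moved more than 50 mm or knocked over (distance of signal_box from where it was at the start of the episode above 0.05 m or angle between signal_box's own z axis and vertical above 0.6 rad).
It fails at once if the tweezers, brush, glue bottle or paint pot is moved more than 50 mm, or a bottle or pot knocked over (distance of any of tweezers, glue, paint_pot, brush from where it was at the start of the episode above 0.05 m or angle between any of glue, paint_pot's own z axis and vertical above 0.6 rad).
Of wagon_van, wagon_open, wagon_container, wagon_brake only 2 to 3 are there at a start; the rules pass over those that are not, and their reading is None.
At some moment in a run one of box_lid may be knocked a few centimetres aside while the robot is not near it.
It also fails if it takes over 208 s, if anything falls off the work surface, if the arm or the gripper's body presses on something with over 40 N, if the wrist force passes 120 N, or if a joint passes its speed limit or range.

## Working session

There is one attempt and no reset: what is moved stays moved. The work goes in short steps, Python scripts to look and compute and a tool call to move; the robot and the scene stay as the last step left them, time stands still between calls to the robot, and variables do not carry over. Pictures are saved under pics/ and viewed, at most 14 in all, crops included, and the job is handed in when it is done.

Besides the shell and the picture viewer there is one more tool, called as name([rows], argument=value, ...), one row to a line, values as JSON. servo_tool: Moves the arm, as the interface text tells. Its arguments: {"type":"object","properties":{"targets":{"type":"array"},"gripper":{"type":"number"}},"required":["targets"]}

```bash
mkdir -p pics; ls; cat > h.py <<'E'
import numpy as np, cv2
from rig import bot, viewer, ticket
def cap(n,f=None):
    c=viewer.capture(n)
    if f: cv2.imwrite('pics/'+f,c['color'][:,:,::-1])
    np.savez('pics/cal_'+n+'.npz',K=c['camera_matrix'],k1=c['k1'],R=c['R'],t=c['t'],color=c['color'])
    return c
def load(n):
    d=np.load('pics/cal_'+n+'.npz'); return dict(camera_matrix=d['K'],k1=float(d['k1']),R=d['R'],t=d['t'],color=d['color'])
def ray(c,u,v):
    K=c['camera_matrix']; d=np.array([(u-K[0,2])/K[0,0],(v-K[1,2])/K[1,1]])
    s=d.copy()
    for _ in range(30): s=d/(1+c['k1']*(s@s))
    R=np.array(c['R']); t=np.array(c['t'])
    return -R.T@t, R.T@np.array([s[0],s[1],1])
def px(c,u,v,z):
    o,d=ray(c,u,v); return o+d*(z-o[2])/d[2]
def proj(c,X):
    p=np.array(c['R'])@np.array(X)+c['t']; s=p[:2]/p[2]; s=s*(1+c['k1']*(s@s)); K=c['camera_matrix']
    return np.array([K[0,0]*s[0]+K[0,2],K[1,1]*s[1]+K[1,2]])
E
python3 - <<'E'
from h import *
a=cap('scene')
b=cap('top')
for n,c in(('scene',a),('top',b)):
    cv2.imwrite(f'pics/{n}0.png',cv2.resize(c['color'][:,:,::-1],(800,600),interpolation=cv2.INTER_CUBIC))
    print(n,-np.array(c['R']).T@c['t'],c['k1'],c['camera_matrix'])
print(bot.read_state(),bot.grip_point_offset)
E
```

```text
pics
scene [ 1.15005001 -0.1279595   0.93201088] -0.018535915951352063 [[355.33994585   0.         261.92412277]
 [  0.         355.33994585 191.36594248]
 [  0.           0.           1.        ]]
top [ 0.36209788 -0.01678684  1.5435591 ] 0.0018304184494858941 [[392.11737166   0.         259.10820609]
 [  0.         392.11737166 195.42481184]
 [  0.           0.           1.        ]]
{'time_s': 0.1, 'joint_positions': array([-8.51700824e+01,  3.02737140e+01,  8.21493851e+01, -1.43383419e-03,
        6.76894693e+01, -1.02275683e+01]), 'qvel': array([ 0.05930723, -0.2134855 , -0.1807262 , -0.04144755,  0.08997626,
        0.03532445]), 'tau': array([-1.91007380e-04, -4.40983701e+01, -1.77150768e+01,  6.35634572e-02,
        5.34212391e-02, -3.97026463e-05]), 'position': array([ 0.16232939, -0.6028639 ,  0.2216668 ]), 'tcp_rot': array([[ 9.65663219e-01,  2.59797060e-01, -1.88492605e-04],
       [ 2.59796923e-01, -9.65661293e-01,  1.95576156e-03],
       [ 3.26081091e-04, -1.93757681e-03, -9.99998070e-01]]), 'force': array([-0.30361466, -0.37088703,  0.09208876]), 'moment': array([ 0.0010433 , -0.04441958, -0.00881391]), 'grasp_force': 0.0, 'opening': 0.9981891256844724} 0.0187
```

View pics/top0.png

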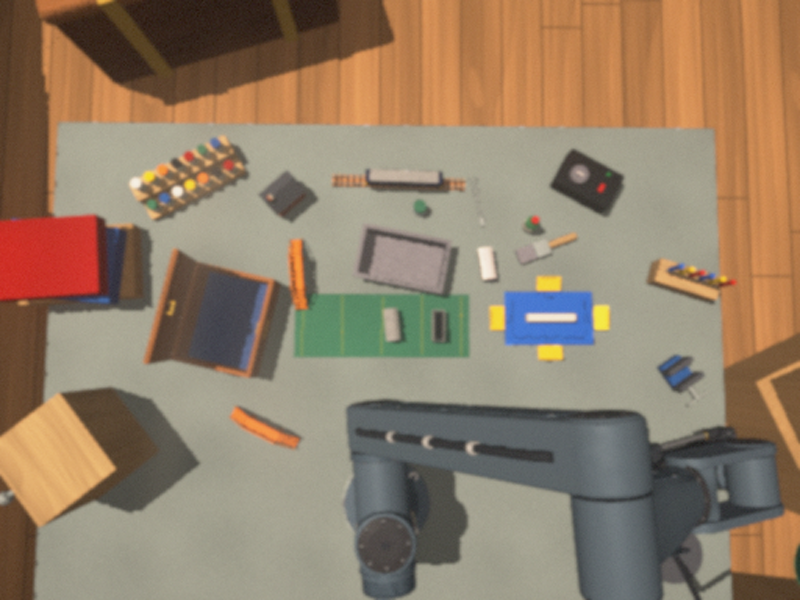

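View pics/scene0.png

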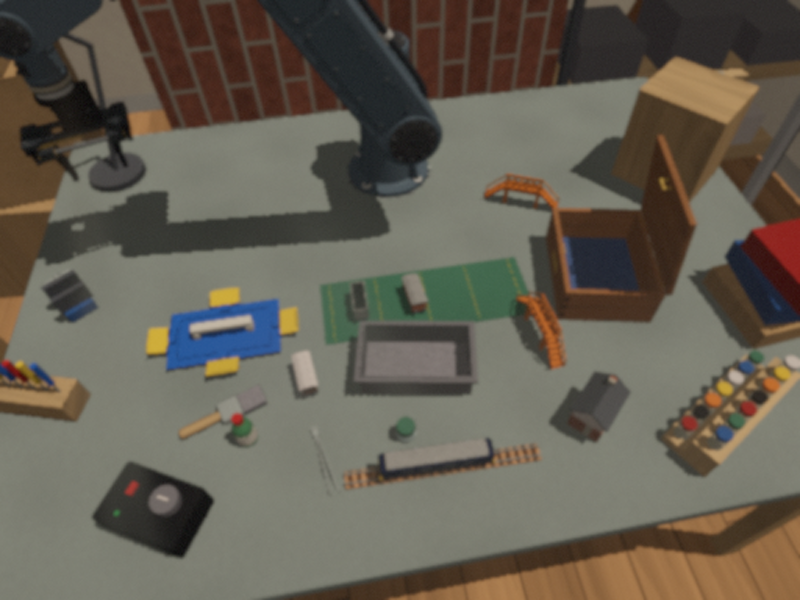

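```bash
python3 - <<'E'
from h import *
a=load('scene')['color'][:,:,::-1]; b=load('top')['color'][:,:,::-1]
# crops x4: top (185..405 , 130..240)->; 
c=b[128:240,180:405]; c=cv2.resize(c,None,fx=3.55,fy=3.55,interpolation=cv2.INTER_CUBIC); print(c.shape)
cv2.imwrite('pics/topcrop.png',c)
d=a[160:290,85:395]; d=cv2.resize(d,None,fx=2.58,fy=2.58,interpolation=cv2.INTER_CUBIC); print(d.shape)
cv2.imwrite('pics/scenecrop.png',d)
E
```

```text
(398, 799, 3)
(335, 800, 3)
```

View pics/topcrop.png

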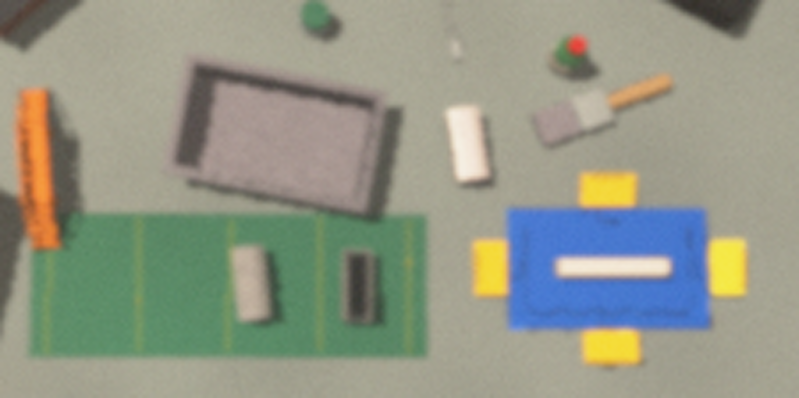

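View pics/scenecrop.png

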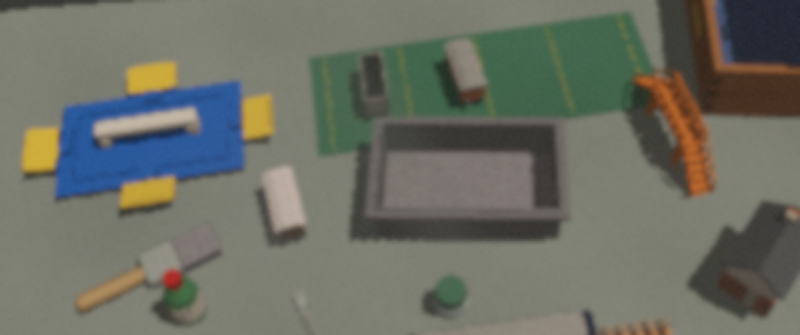

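```bash
python3 - <<'E'
from h import *
b=load('top'); s=load('scene')
T=lambda u,v,z: px(b,u/3.55+180,v/3.55+128,z)
S=lambda u,v,z: px(s,u/2.58+85,v/2.58+160,z)
def q(n,f,P,z):
    W=np.array([f(u,v,z) for u,v in P]); 
    (cx,cy),(w,h),an=cv2.minAreaRect((W[:,:2]*1000).astype(np.float32))
    e=[np.linalg.norm(W[i]-W[(i+1)%4]).round(4) for i in range(len(W))] if len(W)==4 else 0
    L=W[1]-W[0]
    print(n,W.mean(0).round(4),'edges',e,'dir01',np.degrees(np.arctan2(L[1],L[0])).round(1),'dir12',np.degrees(np.arctan2(*(W[2]-W[1])[1::-1])).round(1))
q('brake',T,[(445,108),(478,106),(490,180),(458,184)],.042)
q('van',T,[(232,247),(263,246),(271,320),(240,324)],.042)
q('open',T,[(344,250),(376,250),(377,324),(343,324)],.042)
q('lid',T,[(508,209),(705,209),(711,329),(508,329)],.014)
q('handle',T,[(555,258),(671,258),(671,277),(555,277)],.046)
q('box',T,[(190,57),(385,93),(373,217),(168,180)],.061)
q('bridge',T,[(22,90),(47,90),(60,247),(34,249)],.03)
q('boxS',S,[(377,117),(567,122),(568,218),(367,217)],.061)
q('lidS',S,[(65,105),(242,82),(243,170),(55,196)],.014)
q('brakeS',S,[(262,172),(290,166),(304,231),(274,238)],.036)
q('openS',S,[(360,53),(385,53),(388,110),(360,115)],.042)
for n,u,v in (('chest',0,0),):
    for p,z in (((175,250),.0),((145,362),.0),((278,280),.09),((252,376),.09)):
        print(p,px(b,p[0]*.64,p[1]*.64,z).round(4))
for p in ((250,365),(275,279),(197,357)): print('in',px(b,p[0]*.64,p[1]*.64,.09).round(4))
for p,z in (((373,205),0),((365,186),.054),((440,178),.054),((476,180),0),((480,222),0),((421,208),.04),((533,225),.0),((286,196),.09),((566,250),.0)): print(p,px(b,p[0]*.64,p[1]*.64,z).round(4))
E
```

```text
brake [ 0.5863 -0.2475  0.042 ] edges [np.float64(0.0363), np.float64(0.0823), np.float64(0.0353), np.float64(0.0846)] dir01 -86.2 dir12 -171.4
van [ 0.433  -0.0122  0.042 ] edges [np.float64(0.0335), np.float64(0.0804), np.float64(0.0336), np.float64(0.0836)] dir01 -87.9 dir12 -173.7
open [ 0.4304 -0.1294  0.042 ] edges [np.float64(0.0347), np.float64(0.08), np.float64(0.0367), np.float64(0.08)] dir01 -89.8 dir12 -179.4
lid [ 0.4525 -0.4061  0.014 ] edges [np.float64(0.2194), np.float64(0.133), np.float64(0.2245), np.float64(0.1327)] dir01 -89.8 dir12 -178.4
handle [ 0.4521 -0.4034  0.046 ] edges [np.float64(0.1262), np.float64(0.0206), np.float64(0.126), np.float64(0.0206)] dir01 -89.8 dir12 178.8
box [ 0.591  -0.0413  0.061 ] edges [np.float64(0.2139), np.float64(0.1351), np.float64(0.2231), np.float64(0.1355)] dir01 -100.3 dir12 174.3
bridge [0.5591 0.2184 0.03  ] edges [np.float64(0.0273), np.float64(0.1734), np.float64(0.0282), np.float64(0.1755)] dir01 -89.7 dir12 -174.5
boxS [ 0.6033 -0.0322  0.061 ] edges [np.float64(0.2215), np.float64(0.1266), np.float64(0.2169), np.float6
[... 292 characters left out ...]
] dir01 94.1 dir12 6.4
openS [ 0.4487 -0.1243  0.042 ] edges [np.float64(0.0316), np.float64(0.0893), np.float64(0.034), np.float64(0.0966)] dir01 79.3 dir12 -4.9
(175, 250) [0.6233 0.5369 0.    ]
(145, 362) [0.3412 0.6021 0.    ]
(278, 280) [0.5373 0.259  0.09  ]
(252, 376) [0.3102 0.3157 0.09  ]
in [0.3359 0.3209 0.09  ]
in [0.5396 0.2662 0.09  ]
in [0.3544 0.4453 0.09  ]
(373, 205) [0.7423 0.0375 0.    ]
(365, 186) [0.7766 0.0557 0.054 ]
(440, 178) [ 0.7982 -0.1302  0.054 ]
(476, 180) [ 0.8094 -0.2271  0.    ]
(480, 222) [ 0.6998 -0.2366  0.    ]
(421, 208) [ 0.7256 -0.0836  0.04  ]
(533, 225) [ 0.6928 -0.3727  0.    ]
(286, 196) [0.7407 0.2436 0.09  ]
(566, 250) [ 0.6285 -0.4565  0.    ]
```

```bash
cat >> h.py <<'E'
from scipy.spatial.transform import Rotation as Ro
def Rt(yaw):
    c,s=np.cos(np.radians(yaw)),np.sin(np.radians(yaw)); return np.array([[c,s,0],[s,-c,0],[0,0,-1]])
def go(*tg):
    st=bot.read_state(); p=st['position']; R=st['tcp_rot']
    yaw0=np.degrees(np.arctan2(R[1,0],R[0,0]))
    print('t',round(st['time_s'],2),'p',p.round(4),'yaw',yaw0.round(1),'F',st['force'].round(1),'open',round(st['opening']*87,1),'gf',round(st['grasp_force'],1))
    for x,y,z,yaw in tg:
        o=R.T@(np.array([x,y,z])-p); d=Ro.from_matrix(R.T@Rt(yaw)).as_rotvec(degrees=True)
        print((x,y,z,yaw),'off',o.round(4).tolist(),'dr',d.round(1).tolist(),'rows',np.ceil(max(np.linalg.norm(o)/.0417,np.linalg.norm(d)/7.16)))
E
python3 -c "
from h import *
go((.45,-.1,.25,0))"
```

```text
t 0.1 p [ 0.1623 -0.6029  0.2217] yaw 15.1 F [-0.3 -0.4  0.1] open 86.8 gf 0.0
(0.45, -0.1, 0.25, 0) off [0.4084, -0.4109, -0.0274] dr [-0.1, -0.0, 15.1] rows 14.0
```

servo_tool([
  {"offset": [0.408, -0.411, -0.028], "dr": [-0.1, 0, 15.1]},
  {"offset": [0.408, -0.411, -0.028], "dr": [-0.1, 0, 15.1]},
  {"offset": [0.408, -0.411, -0.028], "dr": [-0.1, 0, 15.1]},
  {"offset": [0.408, -0.411, -0.028], "dr": [-0.1, 0, 15.1]},
  {"offset": [0.408, -0.411, -0.028], "dr": [-0.1, 0, 15.1]},
  {"offset": [0.408, -0.411, -0.028], "dr": [-0.1, 0, 15.1]},
  {"offset": [0.408, -0.411, -0.028], "dr": [-0.1, 0, 15.1]},
  {"offset": [0.408, -0.411, -0.028], "dr": [-0.1, 0, 15.1]},
  {"offset": [0.408, -0.411, -0.028], "dr": [-0.1, 0, 15.1]},
  {"offset": [0.408, -0.411, -0.028], "dr": [-0.1, 0, 15.1]},
  {"offset": [0.408, -0.411, -0.028], "dr": [-0.1, 0, 15.1]},
  {"offset": [0.408, -0.411, -0.028], "dr": [-0.1, 0, 15.1]},
  {"offset": [0.408, -0.411, -0.028], "dr": [-0.1, 0, 15.1]},
  {"offset": [0.408, -0.411, -0.028], "dr": [-0.1, 0, 15.1]},
  {"offset": [0.408, -0.411, -0.028], "dr": [-0.1, 0, 15.1]},
  {"offset": [0.408, -0.411, -0.028], "dr": [-0.1, 0, 15.1]},
  {"offset": [0.408, -0.411, -0.028], "dr": [-0.1, 0, 15.1]},
], gripper=-0.38)

```text
time_s: 1.52
position: [0.4492, -0.1006, 0.2503]
tcp_rot: [[1.0, 0.0, -0.001], [0.0, -1.0, -0.002], [-0.001, 0.002, -1.0]]
force: [-0.5, -0.6, 0.3]
opening: 0.69
grasp_force: 0.0
```

```bash
python3 - <<'E'
from h import *
go((.45,-.1,.25,0))
c=cap('wrist'); print(-np.array(c['R']).T@c['t'], np.array(c['R']).round(3).tolist(),c['camera_matrix'][0,0])
cv2.imwrite('pics/w1.png',cv2.resize(c['color'][:,:,::-1],(800,600),interpolation=cv2.INTER_CUBIC))
E
```

```text
t 1.52 p [ 0.4492 -0.1006  0.2503] yaw 0.0 F [-0.5 -0.6  0.3] open 60.1 gf 0.0
(0.45, -0.1, 0.25, 0) off [0.0008, -0.0006, 0.0002] dr [0.1, 0.0, 0.0] rows 1.0
[ 0.52042821 -0.09966233  0.41281803] [[0.001, -1.0, 0.002], [-0.965, -0.0, 0.261], [-0.261, -0.002, -0.965]] 286.0829091390844
```

View pics/w1.png

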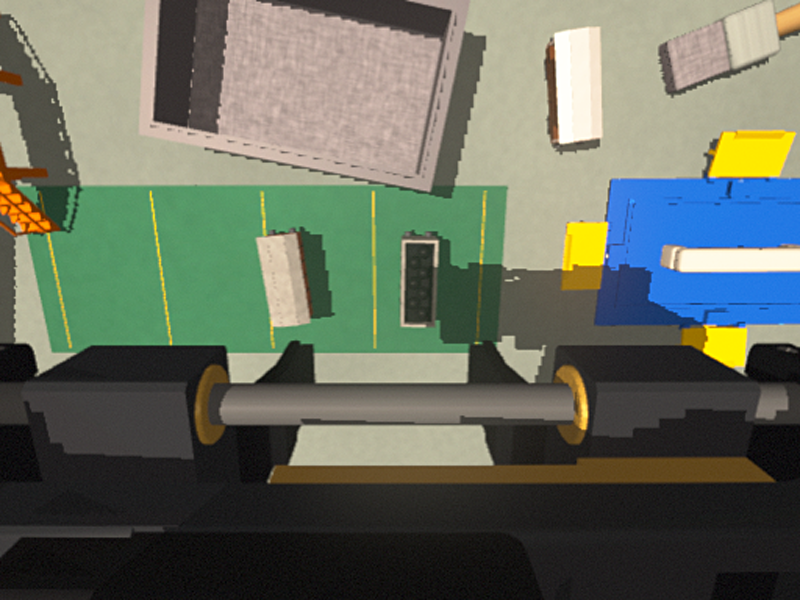

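```bash
python3 - <<'E'
from h import *
w=load('wrist')
W=lambda u,v,z: px(w,u*.64,v*.64,z)
def q(n,P,z):
    A=np.array([W(u,v,z) for u,v in P]); 
    e=[np.linalg.norm(A[i]-A[(i+1)%4]).round(4) for i in range(4)]
    print(n,A.mean(0).round(4),e,[np.degrees(np.arctan2(*(A[(i+1)%4]-A[i])[1::-1])).round(1) for i in range(4)])
q('open',[(401,237),(439,237),(434,327),(402,327)],.043)
for z in(.038,.043): q('van',[(257,237),(298,232),(311,322),(272,327)],z)
for z in(.038,.043):q('brake',[(556,28),(600,27),(601,140),(554,147)],z)
a,b=W(140,134,.06),W(432,193,.06); d=a-b; L=np.linalg.norm(d); d/=L; n=np.array([d[1],-d[0],0])
print('box',a,b,L,d,np.degrees(np.arctan2(d[1],d[0])),'centre',(a+b)/2+n*.067)
e=W(468,5,.06); print('right edge len',np.linalg.norm(e-b), (e-b)@d)
E
```

```text
open [ 0.4343 -0.1245  0.043 ] [np.float64(0.0314), np.float64(0.0784), np.float64(0.0279), np.float64(0.0784)] [np.float64(-90.0), np.float64(178.5), np.float64(90.0), np.float64(1.0)]
van [ 0.4353 -0.0094  0.038 ] [np.float64(0.0348), np.float64(0.0793), np.float64(0.035), np.float64(0.0798)] [np.float64(-83.1), np.float64(-174.7), np.float64(97.6), np.float64(5.1)]
van [ 0.4365 -0.0106  0.043 ] [np.float64(0.0344), np.float64(0.0782), np.float64(0.0345), np.float64(0.0787)] [np.float64(-83.1), np.float64(-174.7), np.float64(97.6), np.float64(5.1)]
brake [ 0.5887 -0.2449  0.038 ] [np.float64(0.0331), np.float64(0.081), np.float64(0.0374), np.float64(0.0851)] [np.float64(-88.5), np.float64(-172.6), np.float64(98.3), np.float64(4.3)]
brake [ 0.5878 -0.243   0.043 ] [np.float64(0.0326), np.float64(0.0799), np.float64(0.0369), np.float64(0.084)] [np.float64(-88.5), np.float64(-172.6), np.float64(98.3), np.float64(4.3)]
box [0.55241975 0.08660491 0.06      ] [ 0.50946717 -0.13212601  0.06      ] 0.22290835849324347 [0.19269164 0.98125936 0.        ] 78.89009295441848 centre [ 0.59668783 -0.03567089  0.06      ]
right edge len 0.12969680959736038 0.0030402245369233693
```

servo_tool([
  {"offset": [-0.014, 0.024, 0.12], "dr": [0, 0, 0]},
  {"offset": [-0.014, 0.024, 0.16], "dr": [0, 0, 0]},
  {"offset": [-0.014, 0.024, 0.17], "dr": [0, 0, 0]},
  {"offset": [-0.014, 0.024, 0.18], "dr": [0, 0, 0]},
  {"offset": [-0.014, 0.024, 0.21], "dr": [0, 0, 0]},
  {"offset": [-0.014, 0.024, 0.237], "dr": [0, 0, 0]},
  {"offset": [-0.014, 0.024, 0.237], "dr": [0, 0, 0]},
  {"offset": [-0.014, 0.024, 0.237], "dr": [0, 0, 0]},
  {"offset": [-0.014, 0.024, 0.237], "dr": [0, 0, 0]},
  {"offset": [-0.014, 0.024, 0.237], "dr": [0, 0, 0]},
])

```text
time_s: 2.4
position: [0.4369, -0.1263, 0.0158]
tcp_rot: [[1.0, -0.002, 0.004], [-0.002, -1.0, -0.004], [0.004, 0.004, -1.0]]
force: [0.6, -0.1, 0.6]
opening: 0.689
grasp_force: 0.0
```

servo_tool([
  {"offset": [0, 0, 0], "dr": [0, 0, 0]},
  {"offset": [0, 0, 0], "dr": [0, 0, 0]},
  {"offset": [0, 0, 0], "dr": [0, 0, 0]},
  {"offset": [0, 0, 0], "dr": [0, 0, 0]},
  {"offset": [0, 0, 0], "dr": [0, 0, 0]},
], gripper=1)

```text
time_s: 2.82
position: [0.436, -0.1251, 0.0142]
tcp_rot: [[1.0, -0.0, 0.001], [-0.0, -1.0, -0.002], [0.001, 0.002, -1.0]]
force: [0.6, -0.3, 0.8]
opening: 0.401
grasp_force: 0.0
```

```bash
python3 -c "
from h import *
go((.4355,-.125,.12,0),(.597,-.036,.12,-11.1),(.597,-.036,.018,-11.1),(.436,-.01,.11,5.5))"
```

```text
t 2.82 p [ 0.436  -0.1251  0.0142] yaw -0.0 F [ 0.6 -0.3  0.8] open 34.9 gf 0.0
(0.4355, -0.125, 0.12, 0) off [-0.0003, 0.0002, -0.1058] dr [0.1, -0.1, -0.0] rows 3.0
(0.597, -0.036, 0.12, -11.1) off [0.1611, -0.0889, -0.1058] dr [0.1, -0.1, 11.1] rows 6.0
(0.597, -0.036, 0.018, -11.1) off [0.161, -0.0891, -0.0038] dr [0.1, -0.1, 11.1] rows 5.0
(0.436, -0.01, 0.11, 5.5) off [0.0001, -0.1148, -0.0961] dr [0.1, -0.1, -5.5] rows 4.0
```

servo_tool([
  {"offset": [0, 0, 0], "dr": [0, 0, 0]},
  {"offset": [0, 0, 0], "dr": [0, 0, 0]},
  {"offset": [0, 0, 0], "dr": [0, 0, 0]},
  {"offset": [0, 0, 0], "dr": [0, 0, 0]},
])

```text
time_s: 3.15
position: [0.4358, -0.125, 0.0139]
tcp_rot: [[1.0, -0.001, 0.001], [-0.001, -1.0, -0.002], [0.001, 0.002, -1.0]]
force: [0.3, -0.4, 5.6]
opening: 0.341
grasp_force: 30.0
```

servo_tool([
  {"offset": [0, 0, -0.04], "dr": [0, 0, 0]},
  {"offset": [0, 0, -0.08], "dr": [0, 0, 0]},
  {"offset": [0, 0, -0.106], "dr": [0, 0, 0]},
  {"offset": [0.03, -0.017, -0.106], "dr": [0, 0, 3]},
  {"offset": [0.06, -0.034, -0.106], "dr": [0, 0, 5]},
  {"offset": [0.09, -0.05, -0.106], "dr": [0, 0, 7]},
  {"offset": [0.125, -0.07, -0.106], "dr": [0, 0, 9]},
  {"offset": [0.161, -0.089, -0.106], "dr": [0, 0, 11.1]},
  {"offset": [0.161, -0.089, -0.106], "dr": [0, 0, 11.1]},
  {"offset": [0.161, -0.089, -0.09], "dr": [0, 0, 11.1]},
  {"offset": [0.161, -0.089, -0.06], "dr": [0, 0, 11.1]},
  {"offset": [0.161, -0.089, -0.03], "dr": [0, 0, 11.1]},
  {"offset": [0.161, -0.089, -0.012], "dr": [0, 0, 11.1]},
  {"offset": [0.161, -0.089, -0.006], "dr": [0, 0, 11.1]},
  {"offset": [0.161, -0.089, -0.006], "dr": [0, 0, 11.1]},
  {"offset": [0.161, -0.089, -0.006], "dr": [0, 0, 11.1]},
])

```text
time_s: 4.48
position: [0.5964, -0.0362, 0.0192]
tcp_rot: [[0.981, -0.193, -0.0], [-0.193, -0.981, -0.002], [-0.0, 0.002, -1.0]]
force: [0.5, 0.2, 0.1]
opening: 0.341
grasp_force: 30.0
```

```bash
python3 -c "
from h import *
go((.597,-.036,.016,-11.1),(.597,-.036,.12,-11.1),(.436,-.01,.12,5.5),(.436,-.01,.0135,5.5))"
```

```text
t 4.48 p [ 0.5964 -0.0362  0.0192] yaw -11.1 F [0.5 0.2 0.1] open 29.7 gf 30.0
(0.597, -0.036, 0.016, -11.1) off [0.0005, -0.0003, 0.0032] dr [0.1, 0.0, -0.0] rows 1.0
(0.597, -0.036, 0.12, -11.1) off [0.0005, -0.0001, -0.1008] dr [0.1, 0.0, -0.0] rows 3.0
(0.436, -0.01, 0.12, 5.5) off [-0.1625, 0.0055, -0.1007] dr [0.1, 0.0, -16.6] rows 5.0
(0.436, -0.01, 0.0135, 5.5) off [-0.1625, 0.0053, 0.0058] dr [0.1, 0.0, -16.6] rows 4.0
```

servo_tool([
  {"offset": [0, 0, 0.002], "dr": [0, 0, 0]},
  {"offset": [0, 0, 0.002], "dr": [0, 0, 0]},
])

```text
time_s: 4.65
position: [0.597, -0.0363, 0.0177]
tcp_rot: [[0.981, -0.193, 0.001], [-0.193, -0.981, -0.002], [0.001, 0.002, -1.0]]
force: [-0.8, -0.2, -0.4]
opening: 0.342
grasp_force: 30.0
```

servo_tool([
  {"offset": [0, 0, 0], "dr": [0, 0, 0]},
  {"offset": [0, 0, 0], "dr": [0, 0, 0]},
  {"offset": [0, 0, 0], "dr": [0, 0, 0]},
  {"offset": [0, 0, -0.02], "dr": [0, 0, 0]},
  {"offset": [0, 0, -0.06], "dr": [0, 0, 0]},
  {"offset": [0, 0, -0.102], "dr": [0, 0, 0]},
  {"offset": [-0.163, 0.0055, -0.102], "dr": [0, 0, -16.6]},
  {"offset": [-0.163, 0.0055, -0.102], "dr": [0, 0, -16.6]},
  {"offset": [-0.163, 0.0055, -0.102], "dr": [0, 0, -16.6]},
  {"offset": [-0.163, 0.0055, -0.102], "dr": [0, 0, -16.6]},
  {"offset": [-0.163, 0.0055, -0.102], "dr": [0, 0, -16.6]},
  {"offset": [-0.163, 0.0055, -0.102], "dr": [0, 0, -16.6]},
], gripper=-0.03)

```text
time_s: 5.65
position: [0.4327, -0.009, 0.1197]
tcp_rot: [[0.995, 0.095, -0.002], [0.095, -0.995, -0.001], [-0.002, 0.001, -1.0]]
force: [0.1, -0.2, -0.6]
opening: 0.511
grasp_force: 0.0
```

```bash
python3 - <<'E'
from h import *
go((.436,-.01,.0135,5.5))
c=cap('wrist')
cv2.imwrite('pics/w2.png',cv2.resize(c['color'][:,:,::-1],(800,600),interpolation=cv2.INTER_CUBIC))
E
```

```text
t 5.65 p [ 0.4327 -0.009   0.1197] yaw 5.5 F [ 0.1 -0.2 -0.6] open 44.4 gf 0.0
(0.436, -0.01, 0.0135, 5.5) off [0.0035, 0.0013, 0.1061] dr [0.0, 0.1, -0.0] rows 3.0
```

View pics/w2.png

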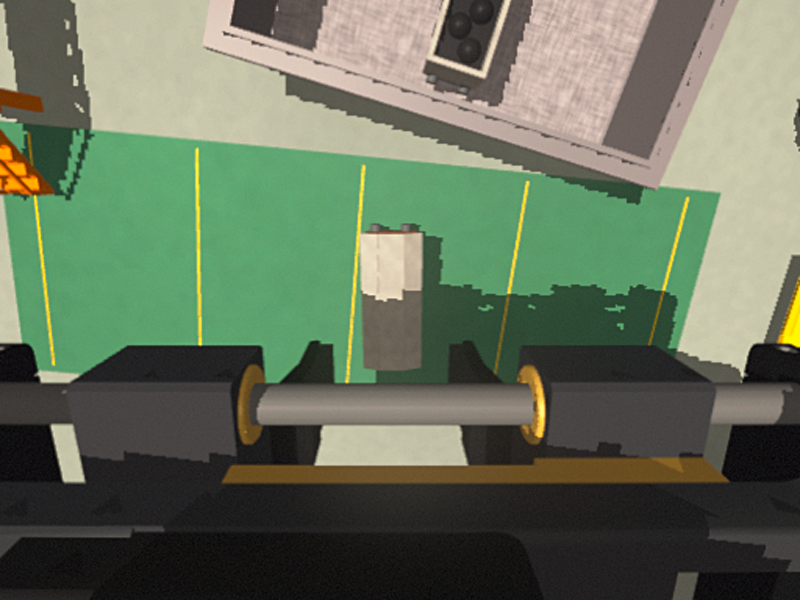

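servo_tool([
  {"offset": [0, 0, 0], "dr": [0, 0, 0]},
  {"offset": [0, 0, 0.04], "dr": [0, 0, 0]},
  {"offset": [0, 0, 0.08], "dr": [0, 0, 0]},
  {"offset": [0, 0, 0.106], "dr": [0, 0, 0]},
  {"offset": [0, 0, 0.106], "dr": [0, 0, 0]},
  {"offset": [0, 0, 0.106], "dr": [0, 0, 0]},
], gripper=-0.25)

```text
time_s: 6.2
position: [0.4365, -0.0103, 0.0121]
tcp_rot: [[0.995, 0.095, -0.002], [0.095, -0.995, -0.001], [-0.002, 0.001, -1.0]]
force: [0.2, 0.9, 0.7]
opening: 0.625
grasp_force: 0.0
```

servo_tool([
  {"offset": [0, 0, 0], "dr": [0, 0, 0]},
  {"offset": [0, 0, 0], "dr": [0, 0, 0]},
  {"offset": [0, 0, 0], "dr": [0, 0, 0]},
  {"offset": [0, 0, 0], "dr": [0, 0, 0]},
  {"offset": [0, 0, 0], "dr": [0, 0, 0]},
  {"offset": [0, 0, 0], "dr": [0, 0, 0]},
  {"offset": [0, 0, 0], "dr": [0, 0, 0]},
  {"offset": [0, 0, 0], "dr": [0, 0, 0]},
], gripper=1)

```text
time_s: 6.87
position: [0.4365, -0.0102, 0.0145]
tcp_rot: [[0.995, 0.095, 0.003], [0.095, -0.995, -0.002], [0.003, 0.003, -1.0]]
force: [0.4, -0.0, 7.6]
opening: 0.339
grasp_force: 30.0
```

```bash
python3 -c "
from h import *
go((.436,-.01,.12,5.5),(.608,.022,.12,-11.1),(.608,.022,.018,-11.1))"
```

```text
t 6.87 p [ 0.4365 -0.0102  0.0145] yaw 5.5 F [ 0.4 -0.   7.6] open 29.5 gf 30.0
(0.436, -0.01, 0.12, 5.5) off [-0.0002, 0.0, -0.1055] dr [0.2, -0.1, -0.0] rows 3.0
(0.608, 0.022, 0.12, -11.1) off [0.1741, -0.0155, -0.1051] dr [0.1, -0.2, 16.6] rows 5.0
(0.608, 0.022, 0.018, -11.1) off [0.1738, -0.0157, -0.0031] dr [0.1, -0.2, 16.6] rows 5.0
```

servo_tool([
  {"offset": [0, 0, -0.04], "dr": [0, 0, 0]},
  {"offset": [0, 0, -0.08], "dr": [0, 0, 0]},
  {"offset": [0, 0, -0.106], "dr": [0, 0, 3]},
  {"offset": [0.035, -0.003, -0.106], "dr": [0, 0, 6]},
  {"offset": [0.07, -0.006, -0.106], "dr": [0, 0, 9]},
  {"offset": [0.105, -0.009, -0.106], "dr": [0, 0, 12]},
  {"offset": [0.14, -0.012, -0.106], "dr": [0, 0, 15]},
  {"offset": [0.174, -0.0155, -0.106], "dr": [0, 0, 16.6]},
  {"offset": [0.174, -0.0155, -0.106], "dr": [0, 0, 16.6]},
  {"offset": [0.174, -0.0155, -0.106], "dr": [0, 0, 16.6]},
  {"offset": [0.174, -0.0155, -0.08], "dr": [0, 0, 16.6]},
  {"offset": [0.174, -0.0155, -0.05], "dr": [0, 0, 16.6]},
  {"offset": [0.174, -0.0155, -0.02], "dr": [0, 0, 16.6]},
  {"offset": [0.174, -0.0155, -0.006], "dr": [0, 0, 16.6]},
  {"offset": [0.174, -0.0155, -0.003], "dr": [0, 0, 16.6]},
  {"offset": [0.174, -0.0155, -0.003], "dr": [0, 0, 16.6]},
  {"offset": [0.174, -0.0155, -0.003], "dr": [0, 0, 16.6]},
])

```text
time_s: 8.28
position: [0.6053, 0.0219, 0.0163]
tcp_rot: [[0.981, -0.193, -0.003], [-0.193, -0.981, -0.001], [-0.002, 0.002, -1.0]]
force: [-0.2, 0.2, -0.1]
opening: 0.342
grasp_force: 30.0
```

servo_tool([
  {"offset": [0, 0, 0], "dr": [0, 0, 0]},
  {"offset": [0, 0, 0], "dr": [0, 0, 0]},
  {"offset": [0, 0, 0], "dr": [0, 0, 0]},
  {"offset": [0, 0, -0.02], "dr": [0, 0, 0]},
  {"offset": [0, 0, -0.06], "dr": [0, 0, 0]},
  {"offset": [0, 0, -0.102], "dr": [0, 0, 0]},
  {"offset": [0.032, 0.265, -0.102], "dr": [0, 0, -17.6]},
  {"offset": [0.032, 0.265, -0.102], "dr": [0, 0, -17.6]},
  {"offset": [0.032, 0.265, -0.102], "dr": [0, 0, -17.6]},
  {"offset": [0.032, 0.265, -0.102], "dr": [0, 0, -17.6]},
  {"offset": [0.032, 0.265, -0.102], "dr": [0, 0, -17.6]},
  {"offset": [0.032, 0.265, -0.102], "dr": [0, 0, -17.6]},
  {"offset": [0.032, 0.265, -0.102], "dr": [0, 0, -17.6]},
  {"offset": [0.032, 0.265, -0.102], "dr": [0, 0, -17.6]},
  {"offset": [0.032, 0.265, -0.102], "dr": [0, 0, -17.6]},
], gripper=-0.03)

```text
time_s: 9.53
position: [0.5871, -0.2455, 0.1188]
tcp_rot: [[0.994, 0.109, 0.0], [0.109, -0.994, -0.001], [0.0, 0.001, -1.0]]
force: [0.3, 0.2, -0.4]
opening: 0.515
grasp_force: 0.0
```

```bash
python3 - <<'E'
from h import *
go((.588,-.244,.0135,6.5))
c=cap('wrist')
cv2.imwrite('pics/w3.png',cv2.resize(c['color'][:,:,::-1],(800,600),interpolation=cv2.INTER_CUBIC))
E
```

```text
t 9.53 p [ 0.5871 -0.2455  0.1188] yaw 6.3 F [ 0.3  0.2 -0.4] open 44.8 gf 0.0
(0.588, -0.244, 0.0135, 6.5) off [0.001, -0.0016, 0.1053] dr [0.1, -0.0, -0.2] rows 3.0
```

View pics/w3.png

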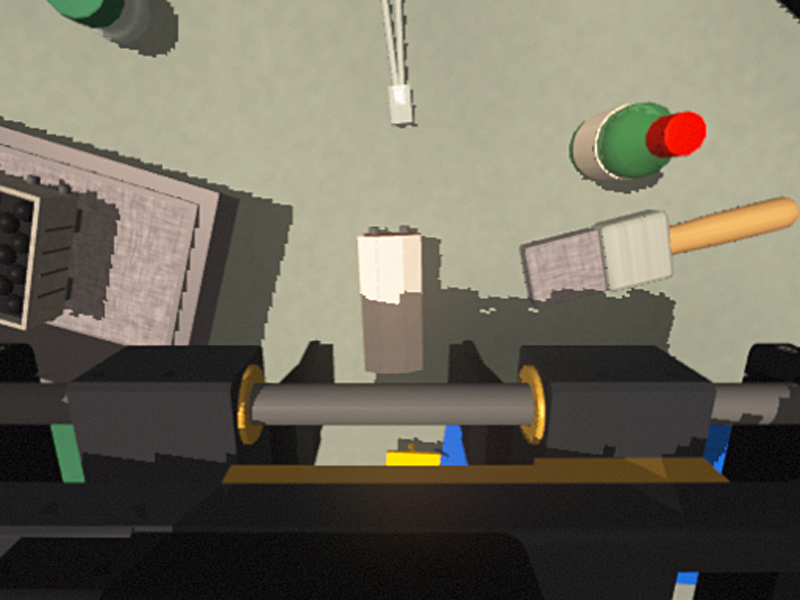

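servo_tool([
  {"offset": [0, 0, 0], "dr": [0, 0, 0]},
  {"offset": [0, 0, 0.04], "dr": [0, 0, 0]},
  {"offset": [0, 0, 0.08], "dr": [0, 0, 0]},
  {"offset": [0, 0, 0.105], "dr": [0, 0, 0]},
  {"offset": [0, 0, 0.105], "dr": [0, 0, 0]},
  {"offset": [0, 0, 0.105], "dr": [0, 0, 0]},
], gripper=-0.25)

```text
time_s: 10.08
position: [0.5869, -0.2419, 0.0126]
tcp_rot: [[0.993, 0.115, -0.003], [0.115, -0.993, 0.001], [-0.003, -0.001, -1.0]]
force: [1.1, -1.6, -0.1]
opening: 0.626
grasp_force: 0.0
```

servo_tool([
  {"offset": [0, 0, 0], "dr": [0, 0, 0]},
  {"offset": [0, 0, 0], "dr": [0, 0, 0]},
  {"offset": [0, 0, 0], "dr": [0, 0, 0]},
  {"offset": [0, 0, 0], "dr": [0, 0, 0]},
  {"offset": [0, 0, 0], "dr": [0, 0, 0]},
  {"offset": [0, 0, 0], "dr": [0, 0, 0]},
  {"offset": [0, 0, 0], "dr": [0, 0, 0]},
  {"offset": [0, 0, 0], "dr": [0, 0, 0]},
], gripper=1)

```text
time_s: 10.75
position: [0.5884, -0.2448, 0.0153]
tcp_rot: [[0.994, 0.112, 0.002], [0.112, -0.994, -0.003], [0.002, 0.003, -1.0]]
force: [-0.1, 1.0, 5.9]
opening: 0.348
grasp_force: 30.0
```

```bash
python3 -c "
from h import *
go((.588,-.244,.12,6.3),(.5855,-.095,.12,-11.1),(.5855,-.095,.018,-11.1))"
```

```text
t 10.75 p [ 0.5884 -0.2448  0.0153] yaw 6.4 F [-0.1  1.   5.9] open 30.3 gf 30.0
(0.588, -0.244, 0.12, 6.3) off [-0.0001, -0.0005, -0.1047] dr [0.2, -0.1, 0.1] rows 3.0
(0.5855, -0.095, 0.12, -11.1) off [0.0141, -0.1488, -0.1051] dr [0.2, -0.1, 17.5] rows 5.0
(0.5855, -0.095, 0.018, -11.1) off [0.0139, -0.1491, -0.0031] dr [0.2, -0.1, 17.5] rows 4.0
```

servo_tool([
  {"offset": [0, 0, -0.04], "dr": [0, 0, 0]},
  {"offset": [0, 0, -0.08], "dr": [0, 0, 0]},
  {"offset": [0, 0, -0.106], "dr": [0, 0, 3]},
  {"offset": [0.003, -0.035, -0.106], "dr": [0, 0, 6]},
  {"offset": [0.006, -0.07, -0.106], "dr": [0, 0, 9]},
  {"offset": [0.009, -0.105, -0.106], "dr": [0, 0, 12]},
  {"offset": [0.012, -0.13, -0.106], "dr": [0, 0, 15]},
  {"offset": [0.014, -0.149, -0.106], "dr": [0, 0, 17.5]},
  {"offset": [0.014, -0.149, -0.106], "dr": [0, 0, 17.5]},
  {"offset": [0.014, -0.149, -0.106], "dr": [0, 0, 17.5]},
  {"offset": [0.014, -0.149, -0.08], "dr": [0, 0, 17.5]},
  {"offset": [0.014, -0.149, -0.05], "dr": [0, 0, 17.5]},
  {"offset": [0.014, -0.149, -0.02], "dr": [0, 0, 17.5]},
  {"offset": [0.014, -0.149, -0.006], "dr": [0, 0, 17.5]},
  {"offset": [0.014, -0.149, -0.003], "dr": [0, 0, 17.5]},
  {"offset": [0.014, -0.149, -0.003], "dr": [0, 0, 17.5]},
  {"offset": [0.014, -0.149, -0.003], "dr": [0, 0, 17.5]},
])

```text
time_s: 12.17
position: [0.5852, -0.0964, 0.0163]
tcp_rot: [[0.981, -0.193, 0.001], [-0.193, -0.981, -0.002], [0.001, 0.002, -1.0]]
force: [-0.0, -0.2, -0.8]
opening: 0.342
grasp_force: 30.0
```

servo_tool([
  {"offset": [0, 0, 0], "dr": [0, 0, 0]},
  {"offset": [0, 0, 0], "dr": [0, 0, 0]},
  {"offset": [0, 0, 0], "dr": [0, 0, 0]},
  {"offset": [0, 0, -0.02], "dr": [0, 0, 0]},
  {"offset": [0, 0, -0.06], "dr": [0, 0, 0]},
  {"offset": [0, 0, -0.1], "dr": [0, 0, 0]},
  {"offset": [0, 0, -0.13], "dr": [0, 0, 0]},
  {"offset": [0, 0.04, -0.17], "dr": [0, 0, -7]},
  {"offset": [0, 0.08, -0.2], "dr": [0, 0, -14]},
], gripper=-0.03)

```text
time_s: 12.92
position: [0.5733, -0.1541, 0.2048]
tcp_rot: [[0.998, 0.062, 0.002], [0.062, -0.998, -0.002], [0.002, 0.002, -1.0]]
force: [0.7, -1.0, -0.2]
opening: 0.517
grasp_force: 0.0
```

```bash
python3 - <<'E'
from h import *
go((.455,-.50,.30,90))
c=cap('wrist','w4.png')
E
```

```text
t 12.92 p [ 0.5733 -0.1541  0.2048] yaw 3.5 F [ 0.7 -1.  -0.2] open 45.0 gf 0.0
(0.455, -0.5, 0.3, 90) off [-0.1391, 0.3382, -0.0947] dr [0.2, 0.0, -86.5] rows 13.0
```

servo_tool([
  {"offset": [-0.04, 0.1, -0.03], "dr": [0, 0, -20]},
  {"offset": [-0.139, 0.338, -0.095], "dr": [0, 0, -86.5]},
  {"offset": [-0.139, 0.338, -0.095], "dr": [0, 0, -86.5]},
  {"offset": [-0.139, 0.338, -0.095], "dr": [0, 0, -86.5]},
  {"offset": [-0.139, 0.338, -0.095], "dr": [0, 0, -86.5]},
  {"offset": [-0.139, 0.338, -0.095], "dr": [0, 0, -86.5]},
  {"offset": [-0.139, 0.338, -0.095], "dr": [0, 0, -86.5]},
  {"offset": [-0.139, 0.338, -0.095], "dr": [0, 0, -86.5]},
  {"offset": [-0.139, 0.338, -0.095], "dr": [0, 0, -86.5]},
  {"offset": [-0.139, 0.338, -0.095], "dr": [0, 0, -86.5]},
  {"offset": [-0.139, 0.338, -0.095], "dr": [0, 0, -86.5]},
  {"offset": [-0.139, 0.338, -0.095], "dr": [0, 0, -86.5]},
  {"offset": [-0.139, 0.338, -0.095], "dr": [0, 0, -86.5]},
  {"offset": [-0.139, 0.338, -0.095], "dr": [0, 0, -86.5]},
  {"offset": [-0.139, 0.338, -0.095], "dr": [0, 0, -86.5]},
  {"offset": [-0.139, 0.338, -0.095], "dr": [0, 0, -86.5]},
], gripper=-0.25)

```text
time_s: 14.3
position: [0.4515, -0.4995, 0.2976]
tcp_rot: [[0.011, 1.0, 0.0], [1.0, -0.011, -0.002], [-0.002, 0.0, -1.0]]
force: [-0.3, 1.0, 0.4]
opening: 0.624
grasp_force: 0.0
```

```bash
python3 - <<'E'
from h import *
go((.455,-.50,.30,90))
c=cap('wrist')
t=cap('top')
w=cv2.resize(c['color'][:,:,::-1],(700,525),interpolation=cv2.INTER_CUBIC)[:330]
b=cv2.resize(t['color'][135:205,225:345,::-1],None,fx=3,fy=3,interpolation=cv2.INTER_CUBIC)
im=np.zeros((330+210,700,3),np.uint8); im[:330]=w; im[330:,:360]=b
cv2.imwrite('pics/w5.png',im)
E
```

```text
t 14.3 p [ 0.4515 -0.4995  0.2976] yaw 89.4 F [-0.3  1.   0.4] open 54.3 gf 0.0
(0.455, -0.5, 0.3, 90) off [-0.0005, 0.0035, -0.0024] dr [0.0, 0.1, -0.6] rows 1.0
```

View pics/w5.png

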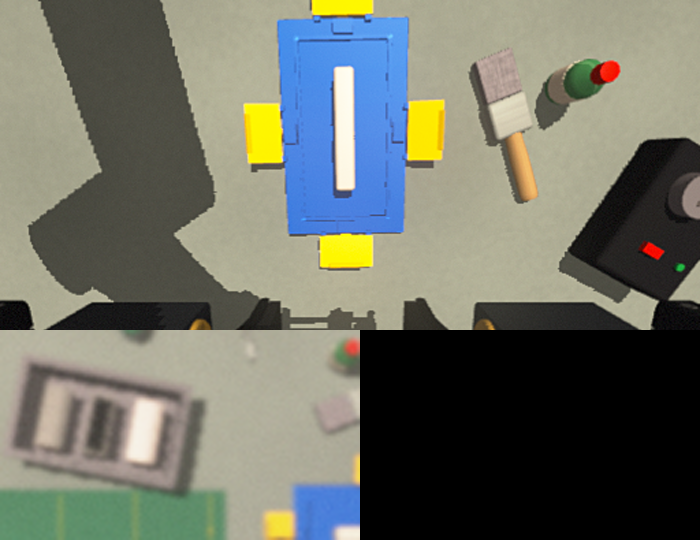

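```bash
python3 - <<'E'
from h import *
w=load('wrist')
W=lambda u,v,z: px(w,u/700*512,v/700*512,z)
def q(n,P,z):
    A=np.array([W(u,v,z) for u,v in P]); 
    e=[np.linalg.norm(A[i]-A[(i+1)%4]).round(4) for i in range(4)]
    print(n,A.mean(0).round(4),e,[np.degrees(np.arctan2(*(A[(i+1)%4]-A[i])[1::-1])).round(1) for i in range(4)])
q('plate',[(277,20),(408,17),(405,234),(289,234)],.014)
q('handle',[(334.5,67),(354,67),(355,191),(335,190.5)],.046)
go((.455,-.405,.12,90),(.455,-.405,.02,90))
E
```

```text
plate [ 0.4558 -0.404   0.014 ] [np.float64(0.133), np.float64(0.2238), np.float64(0.1345), np.float64(0.2211)] [np.float64(0.6), np.float64(-89.0), np.float64(179.4), np.float64(90.6)]
handle [ 0.4553 -0.4037  0.046 ] [np.float64(0.0189), np.float64(0.1188), np.float64(0.0209), np.float64(0.1182)] [np.float64(-0.6), np.float64(-89.6), np.float64(178.0), np.float64(89.4)]
t 14.4 p [ 0.4516 -0.4995  0.2977] yaw 89.4 F [ 0.3 -0.4  0.5] open 54.5 gf 0.0
(0.455, -0.405, 0.12, 90) off [0.0948, 0.0024, 0.1776] dr [0.0, 0.1, -0.6] rows 5.0
(0.455, -0.405, 0.02, 90) off [0.095, 0.0024, 0.2776] dr [0.0, 0.1, -0.6] rows 8.0
```

servo_tool([
  {"offset": [0.0955, 0.003, 0.1], "dr": [0, 0, -0.8]},
  {"offset": [0.0955, 0.003, 0.17], "dr": [0, 0, -0.8]},
  {"offset": [0.0955, 0.003, 0.17], "dr": [0, 0, -0.8]},
  {"offset": [0.0955, 0.003, 0.18], "dr": [0, 0, -0.8]},
  {"offset": [0.0955, 0.003, 0.19], "dr": [0, 0, -0.8]},
  {"offset": [0.0955, 0.003, 0.2], "dr": [0, 0, -0.8]},
  {"offset": [0.0955, 0.003, 0.23], "dr": [0, 0, -0.8]},
  {"offset": [0.0955, 0.003, 0.26], "dr": [0, 0, -0.8]},
  {"offset": [0.0955, 0.003, 0.277], "dr": [0, 0, -0.8]},
  {"offset": [0.0955, 0.003, 0.277], "dr": [0, 0, -0.8]},
  {"offset": [0.0955, 0.003, 0.277], "dr": [0, 0, -0.8]},
])

```text
time_s: 15.32
position: [0.4553, -0.4043, 0.0199]
tcp_rot: [[-0.004, 1.0, -0.001], [1.0, 0.004, -0.0], [-0.0, -0.001, -1.0]]
force: [1.0, -0.6, -0.1]
opening: 0.625
grasp_force: 0.0
```

servo_tool([
  {"offset": [0, 0, 0], "dr": [0, 0, 0]},
  {"offset": [0, 0, 0], "dr": [0, 0, 0]},
  {"offset": [0, 0, 0], "dr": [0, 0, 0]},
  {"offset": [0, 0, 0], "dr": [0, 0, 0]},
  {"offset": [0, 0, 0], "dr": [0, 0, 0]},
  {"offset": [0, 0, 0], "dr": [0, 0, 0]},
  {"offset": [0, 0, 0], "dr": [0, 0, 0]},
  {"offset": [0, 0, 0], "dr": [0, 0, 0]},
  {"offset": [0, 0, 0], "dr": [0, 0, 0]},
  {"offset": [0, 0, 0], "dr": [0, 0, 0]},
], gripper=1)

```text
time_s: 16.15
position: [0.4555, -0.4048, 0.0211]
tcp_rot: [[-0.005, 1.0, 0.0], [1.0, 0.005, -0.002], [-0.002, 0.0, -1.0]]
force: [-2.4, 1.3, 5.7]
opening: 0.225
grasp_force: 30.0
```

```bash
python3 -c "
from h import *
go((.455,-.404,.2,90),(.597,-.036,.2,78.9))"
```

```text
t 16.15 p [ 0.4555 -0.4048  0.0211] yaw 90.3 F [-2.4  1.3  5.7] open 19.6 gf 30.0
(0.455, -0.404, 0.2, 90) off [0.0005, -0.0004, -0.1789] dr [0.0, 0.1, 0.3] rows 5.0
(0.597, -0.036, 0.2, 78.9) off [0.3678, 0.1433, -0.1796] dr [0.0, 0.1, 11.4] rows 11.0
```

servo_tool([
  {"offset": [0, 0, -0.02], "dr": [0, 0, 0]},
  {"offset": [0, 0, -0.05], "dr": [0, 0, 0]},
  {"offset": [0, 0, -0.09], "dr": [0, 0, 0]},
  {"offset": [0, 0, -0.13], "dr": [0, 0, 0]},
  {"offset": [0.03, 0.012, -0.16], "dr": [0, 0, 1]},
  {"offset": [0.065, 0.025, -0.179], "dr": [0, 0, 2]},
  {"offset": [0.1, 0.039, -0.179], "dr": [0, 0, 3]},
  {"offset": [0.135, 0.053, -0.179], "dr": [0, 0, 4]},
  {"offset": [0.17, 0.066, -0.179], "dr": [0, 0, 5]},
  {"offset": [0.205, 0.08, -0.179], "dr": [0, 0, 6]},
  {"offset": [0.24, 0.094, -0.179], "dr": [0, 0, 7]},
  {"offset": [0.275, 0.107, -0.179], "dr": [0, 0, 8]},
  {"offset": [0.31, 0.121, -0.179], "dr": [0, 0, 9]},
  {"offset": [0.34, 0.133, -0.179], "dr": [0, 0, 10]},
  {"offset": [0.36, 0.14, -0.179], "dr": [0, 0, 11]},
  {"offset": [0.368, 0.143, -0.179], "dr": [0, 0, 11.4]},
  {"offset": [0.368, 0.143, -0.179], "dr": [0, 0, 11.4]},
  {"offset": [0.368, 0.143, -0.179], "dr": [0, 0, 11.4]},
])

```text
time_s: 17.65
position: [0.5961, -0.036, 0.1982]
tcp_rot: [[0.192, 0.981, -0.002], [0.981, -0.192, -0.002], [-0.002, -0.001, -1.0]]
force: [-0.8, 0.0, -2.7]
opening: 0.227
grasp_force: 30.0
```

```bash
python3 - <<'E'
from h import *
go((.597,-.036,.105,78.9),(.597,-.036,.085,78.9),(.597,-.036,.073,78.9))
E
```

```text
t 17.65 p [ 0.5961 -0.036   0.1982] yaw 78.9 F [-0.8  0.  -2.7] open 19.7 gf 30.0
(0.597, -0.036, 0.105, 78.9) off [0.0004, 0.0009, 0.0932] dr [-0.1, 0.1, 0.0] rows 3.0
(0.597, -0.036, 0.085, 78.9) off [0.0005, 0.001, 0.1132] dr [-0.1, 0.1, 0.0] rows 3.0
(0.597, -0.036, 0.073, 78.9) off [0.0005, 0.001, 0.1252] dr [-0.1, 0.1, 0.0] rows 4.0
```

servo_tool([
  {"offset": [0, 0.001, 0.03], "dr": [0, 0, 0]},
  {"offset": [0, 0.001, 0.06], "dr": [0, 0, 0]},
  {"offset": [0, 0.001, 0.09], "dr": [0, 0, 0]},
  {"offset": [0, 0.001, 0.1], "dr": [0, 0, 0]},
  {"offset": [0, 0.001, 0.105], "dr": [0, 0, 0]},
  {"offset": [0, 0.001, 0.11], "dr": [0, 0, 0]},
  {"offset": [0, 0.001, 0.115], "dr": [0, 0, 0]},
  {"offset": [0, 0.001, 0.115], "dr": [0, 0, 0]},
])

```text
time_s: 18.32
position: [0.5983, -0.0367, 0.0845]
tcp_rot: [[0.194, 0.981, 0.001], [0.981, -0.194, -0.002], [-0.002, 0.002, -1.0]]
force: [-0.2, 0.7, -2.0]
opening: 0.226
grasp_force: 30.0
```

```bash
python3 - <<'E'
from h import *
go((.597,-.036,.073,78.9))
c=cap('wrist'); s=cap('scene'); t=cap('top')
w=cv2.resize(c['color'][:,:,::-1],(700,525),interpolation=cv2.INTER_CUBIC)[:330]
b=cv2.resize(t['color'][125:205,215:325,::-1],None,fx=3,fy=3,interpolation=cv2.INTER_CUBIC)
d=cv2.resize(s['color'][180:260,205:335,::-1],None,fx=3,fy=3,interpolation=cv2.INTER_CUBIC)[:,:370]
im=np.zeros((330+240,700,3),np.uint8); im[:330]=w; im[330:,:330]=b; im[330:,330:]=d[:,:370]
cv2.imwrite('pics/w6.png',im)
E
```

```text
t 18.32 p [ 0.5983 -0.0367  0.0845] yaw 78.8 F [-0.2  0.7 -2. ] open 19.7 gf 30.0
(0.597, -0.036, 0.073, 78.9) off [0.0005, -0.0015, 0.0115] dr [0.1, 0.1, -0.1] rows 1.0
```

View pics/w6.png

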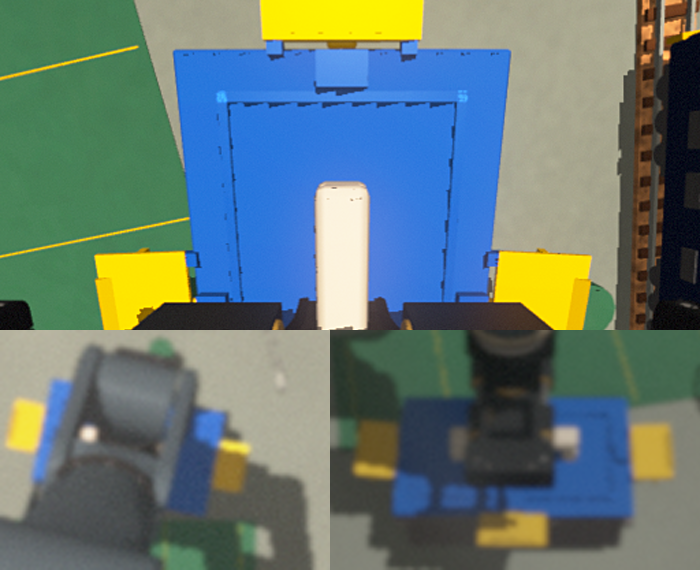

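servo_tool([
  {"offset": [0, -0.001, 0.004], "dr": [0, 0, 0]},
  {"offset": [0, -0.001, 0.007], "dr": [0, 0, 0]},
  {"offset": [0, -0.001, 0.01], "dr": [0, 0, 0]},
  {"offset": [0, -0.001, 0.012], "dr": [0, 0, 0]},
  {"offset": [0, -0.001, 0.013], "dr": [0, 0, 0]},
  {"offset": [0, -0.001, 0.013], "dr": [0, 0, 0]},
  {"offset": [0, -0.001, 0.013], "dr": [0, 0, 0]},
])

```text
time_s: 19.05
position: [0.5967, -0.0358, 0.0732]
tcp_rot: [[0.193, 0.981, 0.001], [0.981, -0.193, -0.002], [-0.002, 0.001, -1.0]]
force: [-3.3, 0.3, 12.6]
opening: 0.229
grasp_force: 30.0
```

```bash
python3 - <<'E'
from h import *
go((.597,-.036,.073,78.9),(.597,-.036,.25,78.9))
E
```

```text
t 19.05 p [ 0.5967 -0.0358  0.0732] yaw 78.9 F [-3.3  0.3 12.6] open 19.9 gf 30.0
(0.597, -0.036, 0.073, 78.9) off [-0.0001, 0.0003, 0.0002] dr [0.1, 0.1, -0.0] rows 1.0
(0.597, -0.036, 0.25, 78.9) off [-0.0004, 0.0005, -0.1768] dr [0.1, 0.1, -0.0] rows 5.0
```

servo_tool([
  {"offset": [0, 0, 0], "dr": [0, 0, 0]},
  {"offset": [0, 0, 0], "dr": [0, 0, 0]},
  {"offset": [0, 0, 0], "dr": [0, 0, 0]},
  {"offset": [0, 0, 0], "dr": [0, 0, 0]},
  {"offset": [0, 0, -0.01], "dr": [0, 0, 0]},
  {"offset": [0, 0, -0.04], "dr": [0, 0, 0]},
  {"offset": [0, 0, -0.07], "dr": [0, 0, 0]},
  {"offset": [0, 0, -0.07], "dr": [0, 0, 0]},
], gripper=-0.2)

```text
time_s: 19.72
position: [0.6009, -0.0367, 0.1469]
tcp_rot: [[0.193, 0.981, 0.011], [0.981, -0.193, -0.004], [-0.002, 0.012, -1.0]]
force: [1.1, -1.2, -0.3]
opening: 0.592
grasp_force: 0.0
```

servo_tool([
  {"offset": [0.03, 0, 0], "dr": [0, 0, 0]},
  {"offset": [0.06, 0, 0], "dr": [0, 0, 0]},
  {"offset": [0.09, 0, 0], "dr": [0, 0, 0]},
  {"offset": [0.12, 0, 0], "dr": [0, 0, 0]},
  {"offset": [0.15, 0, 0], "dr": [0, 0, 0]},
  {"offset": [0.155, 0, 0], "dr": [0, 0, 0]},
  {"offset": [0.155, 0, 0], "dr": [0, 0, 0]},
  {"offset": [0.155, 0, 0], "dr": [0, 0, 0]},
  {"offset": [0.155, 0, 0], "dr": [0, 0, 0]},
  {"offset": [0.155, 0, 0], "dr": [0, 0, 0]},
  {"offset": [0.155, 0, 0], "dr": [0, 0, 0]},
], gripper=1)

```text
time_s: 20.63
position: [0.6267, 0.1148, 0.1408]
tcp_rot: [[0.195, 0.981, -0.0], [0.981, -0.195, -0.002], [-0.002, 0.0, -1.0]]
force: [-0.9, -1.0, 0.1]
opening: 0.009
grasp_force: 0.0
```

```bash
python3 - <<'E'
from h import *
C=np.array([.5967,-.0358]);ey=np.array([.1925,.9813])
p=C+ey*.1545
go((*p,.1,78.9))
c=cap('wrist'); t=cap('top')
w=cv2.resize(c['color'][:,:,::-1],(700,525),interpolation=cv2.INTER_CUBIC)[:330]
b=cv2.resize(t['color'][125:205,215:325,::-1],None,fx=3,fy=3,interpolation=cv2.INTER_CUBIC)
im=np.zeros((330+240,700,3),np.uint8); im[:330]=w; im[330:,:330]=b
cv2.imwrite('pics/w7.png',im)
E
```

```text
t 20.63 p [0.6267 0.1148 0.1408] yaw 78.8 F [-0.9 -1.   0.1] open 0.8 gf 0.0
(np.float64(0.6264412500000001), np.float64(0.11581084999999999), 0.1, 78.9) off [0.001, -0.0004, 0.0408] dr [0.0, 0.1, -0.1] rows 1.0
```

View pics/w7.png

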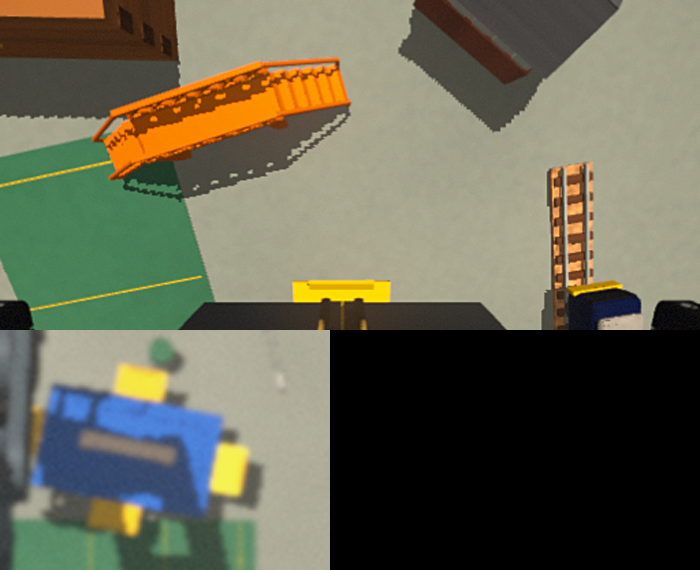

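servo_tool([
  {"offset": [0, 0, 0.04], "dr": [0, 0, 0]},
  {"offset": [0, 0, 0.06], "dr": [0, 0, 0]},
  {"offset": [0, 0, 0.072], "dr": [0, 0, 0]},
  {"offset": [-0.001, 0, 0.081], "dr": [0, 0, 0]},
  {"offset": [-0.003, 0, 0.086], "dr": [0, 0, 0]},
  {"offset": [-0.006, 0, 0.091], "dr": [0, 0, 0]},
  {"offset": [-0.009, 0, 0.094], "dr": [0, 0, 0]},
  {"offset": [-0.012, 0, 0.097], "dr": [0, 0, 0]},
  {"offset": [-0.015, 0, 0.099], "dr": [0, 0, 0]},
  {"offset": [-0.018, 0, 0.101], "dr": [0, 0, 0]},
  {"offset": [-0.02, 0, 0.103], "dr": [0, 0, 0]},
  {"offset": [-0.02, 0, 0.103], "dr": [0, 0, 0]},
  {"offset": [-0.02, 0, 0.103], "dr": [0, 0, 0]},
])

```text
time_s: 21.82
position: [0.623, 0.0962, 0.0378]
tcp_rot: [[0.194, 0.981, 0.0], [0.981, -0.194, -0.002], [-0.002, 0.001, -1.0]]
force: [-0.3, -0.4, -0.6]
opening: 0.001
grasp_force: 0.0
```

```bash
python3 - <<'E'
from h import *
C=np.array([.5967,-.0358]);ey=np.array([.1925,.9813])
p=C+ey*.1545
go((*p,.14,78.9),(*(C-ey*.1545),.14,78.9))
E
```

```text
t 21.82 p [0.623  0.0962 0.0378] yaw 78.8 F [-0.3 -0.4 -0.6] open 0.1 gf 0.0
(np.float64(0.6264412500000001), np.float64(0.11581084999999999), 0.14, 78.9) off [0.0197, -0.0003, -0.1022] dr [0.0, 0.1, -0.1] rows 3.0
(np.float64(0.56695875), np.float64(-0.18741085), 0.14, 78.9) off [-0.2893, 0.0, -0.1017] dr [0.0, 0.1, -0.1] rows 8.0
```

servo_tool([
  {"offset": [0, 0, -0.04], "dr": [0, 0, 0]},
  {"offset": [0, 0, -0.08], "dr": [0, 0, 0]},
  {"offset": [0, 0, -0.102], "dr": [0, 0, 0]},
  {"offset": [-0.289, 0, -0.102], "dr": [0, 0, 0]},
  {"offset": [-0.289, 0, -0.102], "dr": [0, 0, 0]},
  {"offset": [-0.289, 0, -0.102], "dr": [0, 0, 0]},
  {"offset": [-0.289, 0, -0.102], "dr": [0, 0, 0]},
  {"offset": [-0.289, 0, -0.102], "dr": [0, 0, 0]},
  {"offset": [-0.289, 0, -0.102], "dr": [0, 0, 0]},
  {"offset": [-0.289, 0, -0.102], "dr": [0, 0, 0]},
  {"offset": [-0.289, 0, -0.102], "dr": [0, 0, 0]},
  {"offset": [-0.289, 0, -0.102], "dr": [0, 0, 0]},
])

```text
time_s: 22.82
position: [0.5668, -0.1893, 0.1405]
tcp_rot: [[0.198, 0.98, 0.001], [0.98, -0.198, -0.002], [-0.002, 0.001, -1.0]]
force: [0.5, 1.2, 0.6]
opening: 0.005
grasp_force: 0.0
```

servo_tool([
  {"offset": [0, 0, 0.04], "dr": [0, 0, 0]},
  {"offset": [0, 0, 0.06], "dr": [0, 0, 0]},
  {"offset": [0, 0, 0.072], "dr": [0, 0, 0]},
  {"offset": [0.001, 0, 0.081], "dr": [0, 0, 0]},
  {"offset": [0.003, 0, 0.086], "dr": [0, 0, 0]},
  {"offset": [0.006, 0, 0.091], "dr": [0, 0, 0]},
  {"offset": [0.009, 0, 0.094], "dr": [0, 0, 0]},
  {"offset": [0.012, 0, 0.097], "dr": [0, 0, 0]},
  {"offset": [0.015, 0, 0.099], "dr": [0, 0, 0]},
  {"offset": [0.018, 0, 0.101], "dr": [0, 0, 0]},
  {"offset": [0.02, 0, 0.103], "dr": [0, 0, 0]},
  {"offset": [0.02, 0, 0.103], "dr": [0, 0, 0]},
  {"offset": [0.02, 0, 0.103], "dr": [0, 0, 0]},
])

```text
time_s: 23.9
position: [0.571, -0.1673, 0.0372]
tcp_rot: [[0.193, 0.981, 0.0], [0.981, -0.193, -0.002], [-0.002, 0.001, -1.0]]
force: [1.0, 0.7, -0.4]
opening: 0.002
grasp_force: 0.0
```

```bash
python3 - <<'E'
from h import *
C=np.array([.5967,-.0358]);ex=np.array([.9813,-.1925])
go((*(C+ex*.1105),.14,-11.1),(*(C-ex*.1105),.14,-11.1))
E
```

```text
t 23.9 p [ 0.571  -0.1673  0.0372] yaw 78.9 F [ 1.   0.7 -0.4] open 0.2 gf 0.0
(np.float64(0.7051336500000001), np.float64(-0.057071250000000004), 0.14, -11.1) off [0.1339, 0.1104, -0.1029] dr [0.1, 0.0, 90.0] rows 13.0
(np.float64(0.48826635), np.float64(-0.014528749999999997), 0.14, -11.1) off [0.1338, -0.1106, -0.103] dr [0.1, 0.0, 90.0] rows 13.0
```

servo_tool([
  {"offset": [0, 0, -0.04], "dr": [0, 0, 0]},
  {"offset": [0, 0, -0.08], "dr": [0, 0, 0]},
  {"offset": [0, 0, -0.103], "dr": [0, 0, 7]},
  {"offset": [0.134, -0.1105, -0.103], "dr": [0, 0, 90]},
  {"offset": [0.134, -0.1105, -0.103], "dr": [0, 0, 90]},
  {"offset": [0.134, -0.1105, -0.103], "dr": [0, 0, 90]},
  {"offset": [0.134, -0.1105, -0.103], "dr": [0, 0, 90]},
  {"offset": [0.134, -0.1105, -0.103], "dr": [0, 0, 90]},
  {"offset": [0.134, -0.1105, -0.103], "dr": [0, 0, 90]},
  {"offset": [0.134, -0.1105, -0.103], "dr": [0, 0, 90]},
  {"offset": [0.134, -0.1105, -0.103], "dr": [0, 0, 90]},
  {"offset": [0.134, -0.1105, -0.103], "dr": [0, 0, 90]},
  {"offset": [0.134, -0.1105, -0.103], "dr": [0, 0, 90]},
  {"offset": [0.134, -0.1105, -0.103], "dr": [0, 0, 90]},
  {"offset": [0.134, -0.1105, -0.103], "dr": [0, 0, 90]},
  {"offset": [0.134, -0.1105, -0.103], "dr": [0, 0, 90]},
  {"offset": [0.134, -0.1105, -0.103], "dr": [0, 0, 90]},
  {"offset": [0.134, -0.1105, -0.103], "dr": [0, 0, 90]},
])

```text
time_s: 25.4
position: [0.4884, -0.0146, 0.1401]
tcp_rot: [[0.981, -0.192, 0.001], [-0.192, -0.981, -0.002], [0.001, 0.002, -1.0]]
force: [-0.0, 0.2, 0.3]
opening: 0.006
grasp_force: 0.0
```

```bash
python3 - <<'E'
from h import *
C=np.array([.5967,-.0358]);ex=np.array([.9813,-.1925])
go((*(C-ex*.1105),.14,-11.1))
E
```

```text
t 25.4 p [ 0.4884 -0.0146  0.1401] yaw -11.1 F [-0.   0.2  0.3] open 0.5 gf 0.0
(np.float64(0.48826635), np.float64(-0.014528749999999997), 0.14, -11.1) off [-0.0002, -0.0, 0.0001] dr [0.1, -0.0, 0.0] rows 1.0
```

servo_tool([
  {"offset": [0, 0, 0.04], "dr": [0, 0, 0]},
  {"offset": [0, 0, 0.06], "dr": [0, 0, 0]},
  {"offset": [0, 0, 0.072], "dr": [0, 0, 0]},
  {"offset": [0.001, 0, 0.081], "dr": [0, 0, 0]},
  {"offset": [0.003, 0, 0.086], "dr": [0, 0, 0]},
  {"offset": [0.006, 0, 0.091], "dr": [0, 0, 0]},
  {"offset": [0.009, 0, 0.094], "dr": [0, 0, 0]},
  {"offset": [0.012, 0, 0.097], "dr": [0, 0, 0]},
  {"offset": [0.015, 0, 0.099], "dr": [0, 0, 0]},
  {"offset": [0.018, 0, 0.101], "dr": [0, 0, 0]},
  {"offset": [0.02, 0, 0.102], "dr": [0, 0, 0]},
  {"offset": [0.02, 0, 0.102], "dr": [0, 0, 0]},
  {"offset": [0.02, 0, 0.102], "dr": [0, 0, 0]},
])

```text
time_s: 26.48
position: [0.5083, -0.0186, 0.0381]
tcp_rot: [[0.981, -0.193, 0.001], [-0.193, -0.981, -0.002], [0.001, 0.002, -1.0]]
force: [-0.7, -0.3, -0.1]
opening: 0.004
grasp_force: 0.0
```

servo_tool([
  {"offset": [0, 0, -0.04], "dr": [0, 0, 0]},
  {"offset": [0, 0, -0.08], "dr": [0, 0, 0]},
  {"offset": [0, 0, -0.102], "dr": [0, 0, 0]},
  {"offset": [0.201, 0, -0.102], "dr": [0, 0, 0]},
  {"offset": [0.201, 0, -0.102], "dr": [0, 0, 0]},
  {"offset": [0.201, 0, -0.102], "dr": [0, 0, 0]},
  {"offset": [0.201, 0, -0.102], "dr": [0, 0, 0]},
  {"offset": [0.201, 0, -0.102], "dr": [0, 0, 0]},
  {"offset": [0.201, 0, -0.102], "dr": [0, 0, 0]},
  {"offset": [0.201, 0, -0.102], "dr": [0, 0, 0]},
  {"offset": [0.201, 0, -0.102], "dr": [0, 0, 0]},
])

```text
time_s: 27.4
position: [0.7036, -0.0568, 0.1392]
tcp_rot: [[0.981, -0.193, -0.003], [-0.193, -0.981, -0.001], [-0.003, 0.001, -1.0]]
force: [0.1, -0.0, -0.1]
opening: 0.004
grasp_force: 0.0
```

```bash
python3 - <<'E'
from h import *
C=np.array([.5967,-.0358]);ex=np.array([.9813,-.1925])
go((*(C+ex*.1105),.14,-11.1))
c=cap('wrist'); t=cap('top')
w=cv2.resize(c['color'][:,:,::-1],(700,525),interpolation=cv2.INTER_CUBIC)[:330]
b=cv2.resize(t['color'][125:205,215:325,::-1],None,fx=3,fy=3,interpolation=cv2.INTER_CUBIC)
im=np.zeros((330+240,700,3),np.uint8); im[:330]=w; im[330:,:330]=b
s=cap('scene')
d=cv2.resize(s['color'][180:260,205:335,::-1],None,fx=3,fy=3,interpolation=cv2.INTER_CUBIC)[:,:370]
im[330:,330:]=d
cv2.imwrite('pics/w8.png',im)
E
```

```text
t 27.4 p [ 0.7036 -0.0568  0.1392] yaw -11.1 F [ 0.1 -0.  -0.1] open 0.3 gf 0.0
(np.float64(0.7051336500000001), np.float64(-0.057071250000000004), 0.14, -11.1) off [0.0016, 0.0, -0.0008] dr [0.1, 0.2, -0.0] rows 1.0
```

View pics/w8.png

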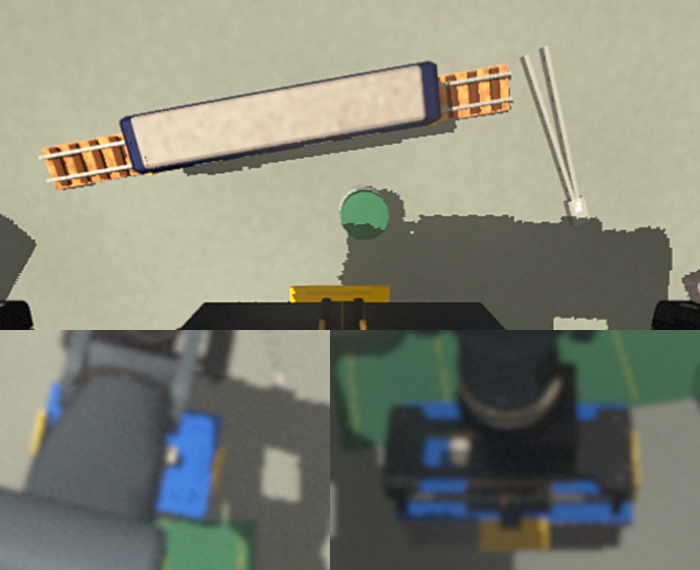

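```bash
python3 - <<'E'
from h import *
w=load('wrist'); p=px(w,365/700*512,214/700*512,.04); print(p, (p-np.array([.7051,-.0571,0]))[:2]@np.array([[.9813,-.1925],[-.1925,-.9813]]).T)
E
```

```text
[ 0.73323377 -0.07809217  0.04      ] [0.03164866 0.01518387]
```

servo_tool([
  {"offset": [0, 0, 0], "dr": [0, 0, 0]},
])

```text
time_s: 27.63
position: [0.704, -0.0568, 0.1403]
tcp_rot: [[0.981, -0.193, -0.001], [-0.193, -0.981, -0.002], [-0.0, 0.002, -1.0]]
force: [0.4, -0.1, -0.6]
opening: 0.002
grasp_force: 0.0
```

servo_tool([
  {"offset": [0, 0, 0.04], "dr": [0, 0, 0]},
  {"offset": [0, 0, 0.06], "dr": [0, 0, 0]},
  {"offset": [0, 0, 0.072], "dr": [0, 0, 0]},
  {"offset": [-0.001, 0, 0.081], "dr": [0, 0, 0]},
  {"offset": [-0.003, 0, 0.086], "dr": [0, 0, 0]},
  {"offset": [-0.006, 0, 0.091], "dr": [0, 0, 0]},
  {"offset": [-0.009, 0, 0.094], "dr": [0, 0, 0]},
  {"offset": [-0.012, 0, 0.097], "dr": [0, 0, 0]},
  {"offset": [-0.015, 0, 0.099], "dr": [0, 0, 0]},
  {"offset": [-0.017, 0, 0.101], "dr": [0, 0, 0]},
  {"offset": [-0.019, 0, 0.102], "dr": [0, 0, 0]},
  {"offset": [-0.019, 0, 0.102], "dr": [0, 0, 0]},
  {"offset": [-0.019, 0, 0.102], "dr": [0, 0, 0]},
])

```text
time_s: 28.72
position: [0.6864, -0.0537, 0.0381]
tcp_rot: [[0.981, -0.193, 0.0], [-0.193, -0.981, -0.002], [0.0, 0.002, -1.0]]
force: [0.8, -1.7, -0.3]
opening: 0.005
grasp_force: 0.0
```

servo_tool([
  {"offset": [0, 0, -0.04], "dr": [0, 0, 0]},
  {"offset": [0, 0, -0.08], "dr": [0, 0, 0]},
  {"offset": [0, 0, -0.12], "dr": [0, 0, 0]},
  {"offset": [0, 0, -0.16], "dr": [0, 0, 0]},
  {"offset": [0, 0, -0.2], "dr": [0, 0, 0]},
  {"offset": [0, 0, -0.24], "dr": [0, 0, 0]},
  {"offset": [0, 0, -0.24], "dr": [0, 0, 0]},
])

```text
time_s: 29.3
position: [0.6917, -0.0543, 0.2894]
tcp_rot: [[0.981, -0.193, 0.02], [-0.193, -0.981, -0.006], [0.021, 0.002, -1.0]]
force: [1.0, -0.8, 1.8]
opening: 0.003
grasp_force: 0.0
```

```bash
python3 - <<'E'
from h import *
go((.48,.25,.3,60),(.48,.22,.3,0),(.48,.22,.3,90))
print(bot.read_state()['joint_positions'].round(0))
E
```

```text
t 29.3 p [ 0.6917 -0.0543  0.2894] yaw -11.1 F [ 1.  -0.8  1.8] open 0.3 gf 0.0
(0.48, 0.25, 0.3, 60) off [-0.2662, -0.2577, -0.0168] dr [0.9, -0.9, -71.1] rows 10.0
(0.48, 0.22, 0.3, 0) off [-0.2604, -0.2283, -0.0166] dr [0.3, -1.2, -11.1] rows 9.0
(0.48, 0.22, 0.3, 90) off [-0.2604, -0.2283, -0.0166] dr [1.1, -0.7, -101.1] rows 15.0
[-14.  32.  68.  -0.  79.  87.]
```

servo_tool([
  {"offset": [-0.28, -0.224, -0.017], "dr": [0, 0, -11.1]},
  {"offset": [-0.28, -0.224, -0.017], "dr": [0, 0, -11.1]},
  {"offset": [-0.28, -0.224, -0.017], "dr": [0, 0, -11.1]},
  {"offset": [-0.28, -0.224, -0.017], "dr": [0, 0, -11.1]},
  {"offset": [-0.28, -0.224, -0.017], "dr": [0, 0, -11.1]},
  {"offset": [-0.28, -0.224, -0.017], "dr": [0, 0, -11.1]},
  {"offset": [-0.28, -0.224, -0.017], "dr": [0, 0, -11.1]},
  {"offset": [-0.28, -0.224, -0.017], "dr": [0, 0, -11.1]},
  {"offset": [-0.28, -0.224, -0.017], "dr": [0, 0, -11.1]},
  {"offset": [-0.28, -0.224, -0.017], "dr": [0, 0, -11.1]},
  {"offset": [-0.28, -0.224, -0.017], "dr": [0, 0, -11.1]},
  {"offset": [-0.28, -0.224, -0.017], "dr": [0, 0, -11.1]},
], gripper=-0.3)

```text
time_s: 30.3
position: [0.4558, 0.2204, 0.2948]
tcp_rot: [[1.0, -0.0, 0.002], [-0.0, -1.0, -0.002], [0.002, 0.002, -1.0]]
force: [0.6, -0.7, -0.2]
opening: 0.647
grasp_force: 0.0
```

```bash
python3 - <<'E'
from h import *
go((.46,.22,.3,0))
c=cap('wrist')
cv2.imwrite('pics/w9.png',cv2.resize(c['color'][:230,:,::-1],(800,359),interpolation=cv2.INTER_CUBIC))
E
```

```text
t 30.3 p [0.4558 0.2204 0.2948] yaw -0.0 F [ 0.6 -0.7 -0.2] open 56.3 gf 0.0
(0.46, 0.22, 0.3, 0) off [0.0042, 0.0004, -0.0052] dr [0.1, -0.1, -0.0] rows 1.0
```

View pics/w9.png

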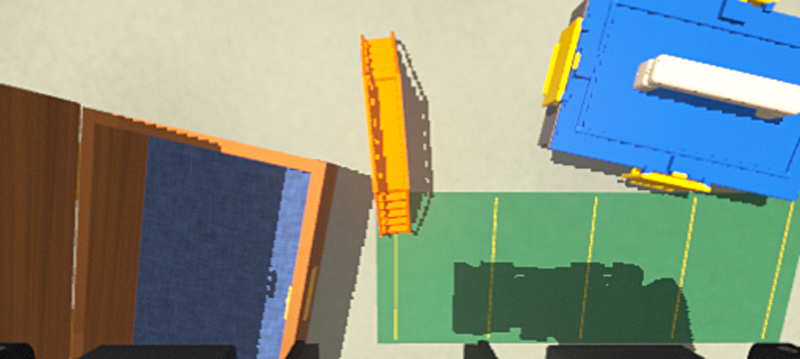

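```bash
python3 - <<'E'
from h import *
w=load('wrist')
W=lambda u,v,z: px(w,u*.64,v*.64,z)
ang=lambda d: np.degrees(np.arctan2(d[1],d[0])).round(1)
A=[W(*p,.068) for p in((367,75),(377,185),(405,190),(396,75))]
print('bridge',np.mean(A,0).round(4),ang(A[0]-A[1]),ang(A[3]-A[2]),[np.linalg.norm(A[i]-A[(i+1)%4]).round(4) for i in range(4)])
E_=[W(*p,.02) for p in((361,36),(378,237),(410,232),(393,36))]
print('ends z.02',np.mean(E_,0).round(4),ang(E_[0]-E_[1]),[np.linalg.norm(E_[i]-E_[(i+1)%4]).round(4) for i in range(4)])
c=W(335,164,.09); h=W(85,107,.09); f=W(303,345,.09)
print('corner',c,'right edge len(190)',np.linalg.norm(h-c),ang(h-c),'front edge',ang(c-f))
for a in (ang(h-c),ang(c-f)+90):
    ex=np.array([np.cos(np.radians(a)),np.sin(np.radians(a))]); ey=np.array([-ex[1],ex[0]])
    cen=c[:2]+ex*.095+ey*.12; print('chest x yaw',a,cen.round(4),'bridge target',(cen-ex*.042).round(4))
E
```

```text
bridge [0.5636 0.224  0.068 ] 4.9 5.1 [np.float64(0.0854), np.float64(0.024), np.float64(0.0896), np.float64(0.0231)]
ends z.02 [0.5616 0.2247 0.02  ] 4.4 [np.float64(0.1768), np.float64(0.0316), np.float64(0.1722), np.float64(0.0281)]
corner [0.53838394 0.26436941 0.09      ] right edge len(190) 0.19517062451026448 77.5 front edge -12.2
chest x yaw 77.5 [0.4418 0.3831] bridge target [0.4327 0.3421]
chest x yaw 77.8 [0.4412 0.3826] bridge target [0.4323 0.3415]
```

servo_tool([
  {"offset": [0.104, -0.004, 0.08], "dr": [0, 0, -5]},
  {"offset": [0.104, -0.004, 0.12], "dr": [0, 0, -5]},
  {"offset": [0.104, -0.004, 0.16], "dr": [0, 0, -5]},
  {"offset": [0.104, -0.004, 0.18], "dr": [0, 0, -5]},
  {"offset": [0.104, -0.004, 0.18], "dr": [0, 0, -5]},
  {"offset": [0.104, -0.004, 0.18], "dr": [0, 0, -5]},
  {"offset": [0.104, -0.004, 0.18], "dr": [0, 0, -5]},
])

```text
time_s: 30.93
position: [0.5584, 0.2223, 0.1106]
tcp_rot: [[0.996, 0.084, -0.007], [0.084, -0.996, -0.003], [-0.008, 0.003, -1.0]]
force: [-0.3, -0.1, 0.6]
opening: 0.649
grasp_force: 0.0
```

```bash
python3 - <<'E'
from h import *
go((.5625,.2243,.038,5))
E
```

```text
t 30.93 p [0.5584 0.2223 0.1106] yaw 4.8 F [-0.3 -0.1  0.6] open 56.4 gf 0.0
(0.5625, 0.2243, 0.038, 5) off [0.0049, -0.0019, 0.0726] dr [0.2, 0.4, -0.2] rows 2.0
```

servo_tool([
  {"offset": [0.002, -0.001, 0.02], "dr": [0, 0, 0]},
  {"offset": [0.002, -0.001, 0.045], "dr": [0, 0, 0]},
  {"offset": [0.002, -0.001, 0.065], "dr": [0, 0, 0]},
  {"offset": [0.002, -0.001, 0.075], "dr": [0, 0, 0]},
  {"offset": [0.002, -0.001, 0.075], "dr": [0, 0, 0]},
  {"offset": [0.002, -0.001, 0.075], "dr": [0, 0, 0]},
])

```text
time_s: 31.43
position: [0.5621, 0.2253, 0.0414]
tcp_rot: [[0.996, 0.086, 0.003], [0.086, -0.996, -0.001], [0.003, 0.001, -1.0]]
force: [0.5, -0.1, -0.2]
opening: 0.646
grasp_force: 0.0
```

servo_tool([
  {"offset": [0, 0, 0], "dr": [0, 0, 0]},
  {"offset": [0, 0, 0], "dr": [0, 0, 0]},
  {"offset": [0, 0, 0], "dr": [0, 0, 0]},
  {"offset": [0, 0, 0], "dr": [0, 0, 0]},
  {"offset": [0, 0, 0], "dr": [0, 0, 0]},
  {"offset": [0, 0, 0], "dr": [0, 0, 0]},
  {"offset": [0, 0, 0], "dr": [0, 0, 0]},
  {"offset": [0, 0, 0], "dr": [0, 0, 0]},
], gripper=1)

```text
time_s: 32.1
position: [0.5613, 0.2253, 0.04]
tcp_rot: [[0.996, 0.086, 0.001], [0.086, -0.996, -0.002], [0.001, 0.002, -1.0]]
force: [1.0, 0.0, 3.6]
opening: 0.339
grasp_force: 30.0
```

```bash
python3 - <<'E'
from h import *
go((.5625,.2243,.18,5),(.433,.341,.18,-13),(.433,.341,.05,-13))
E
```

```text
t 32.1 p [0.5613 0.2253 0.04  ] yaw 5.0 F [1.  0.  3.6] open 29.5 gf 30.0
(0.5625, 0.2243, 0.18, 5) off [0.0012, 0.0014, -0.14] dr [0.1, -0.0, -0.0] rows 4.0
(0.433, 0.341, 0.18, -13) off [-0.1177, -0.1261, -0.1403] dr [0.1, -0.1, 18.0] rows 6.0
(0.433, 0.341, 0.05, -13) off [-0.1178, -0.1263, -0.0103] dr [0.1, -0.1, 18.0] rows 5.0
```

servo_tool([
  {"offset": [0, 0, -0.04], "dr": [0, 0, 0]},
  {"offset": [0, 0, -0.08], "dr": [0, 0, 0]},
  {"offset": [0, 0, -0.12], "dr": [0, 0, 0]},
  {"offset": [0, 0, -0.14], "dr": [0, 0, 3]},
  {"offset": [-0.03, -0.032, -0.14], "dr": [0, 0, 6]},
  {"offset": [-0.06, -0.063, -0.14], "dr": [0, 0, 10]},
  {"offset": [-0.09, -0.095, -0.14], "dr": [0, 0, 14]},
  {"offset": [-0.11, -0.115, -0.14], "dr": [0, 0, 17]},
  {"offset": [-0.118, -0.126, -0.14], "dr": [0, 0, 18]},
  {"offset": [-0.118, -0.126, -0.14], "dr": [0, 0, 18]},
  {"offset": [-0.118, -0.126, -0.14], "dr": [0, 0, 18]},
])

```text
time_s: 33.02
position: [0.432, 0.3413, 0.1791]
tcp_rot: [[0.975, -0.223, 0.0], [-0.223, -0.975, -0.002], [0.001, 0.002, -1.0]]
force: [0.5, -0.8, -0.8]
opening: 0.339
grasp_force: 30.0
```

```bash
python3 - <<'E'
from h import *
go((.433,.341,.052,-13))
c=cap('wrist'); s=cap('scene'); t=cap('top')
w=cv2.resize(c['color'][:,:,::-1],(700,525),interpolation=cv2.INTER_CUBIC)[:330]
b=cv2.resize(t['color'][140:250,80:200,::-1],None,fx=2.18,fy=2.18,interpolation=cv2.INTER_CUBIC)
d=cv2.resize(s['color'][80:220,310:460,::-1],None,fx=1.9,fy=1.714,interpolation=cv2.INTER_CUBIC)
im=np.zeros((570,700,3),np.uint8); im[:330]=w; im[330:330+b.shape[0],:b.shape[1]]=b[:240]; im[330:330+d.shape[0],300:300+d.shape[1]]=d[:240]
cv2.imwrite('pics/w10.png',im)
E
```

```text
t 33.02 p [0.432  0.3413 0.1791] yaw -12.9 F [ 0.5 -0.8 -0.8] open 29.5 gf 30.0
(0.433, 0.341, 0.052, -13) off [0.001, -0.0002, 0.1271] dr [0.1, -0.0, 0.1] rows 4.0
```

View pics/w10.png

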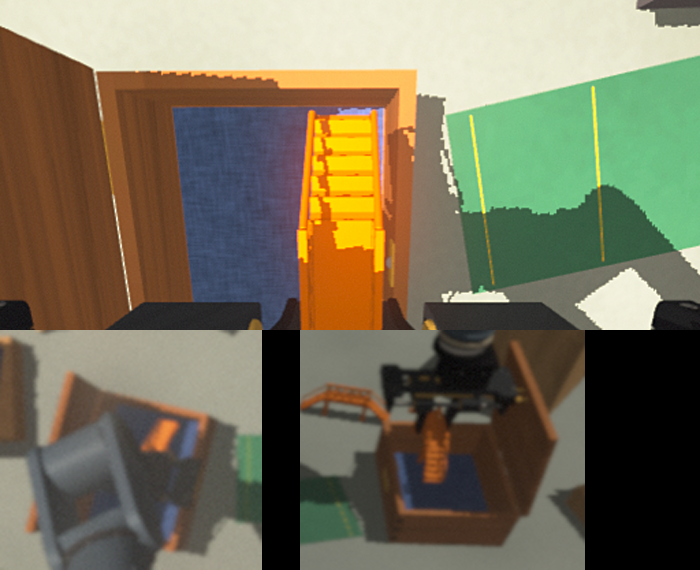

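```bash
python3 - <<'E'
from h import *
w=load('wrist')
W=lambda u,v,z: px(w,u/700*512,v/700*512,z)
ang=lambda d: np.degrees(np.arctan2(d[1],d[0])).round(1)
c=W(416,71,.09); h=W(97,71,.09); f=W(413,300,.09)
print(c,h,np.linalg.norm(h-c),ang(h-c),ang(c-f))
a=np.radians(77.2); ex=np.array([np.cos(a),np.sin(a)]); ey=np.array([-ex[1],ex[0]])
for o in (c[:2],h[:2]-ex*.19):
  cen=o+ex*.095+ey*.12; d=np.array([.433,.341])-cen; print(cen,'bridge in chest',d@ex,d@ey)
E
```

```text
[0.53902614 0.27216982 0.09      ] [0.58133215 0.45606454 0.09      ] 0.18869834239009722 77.0 -10.9
[0.44305533 0.39139483] bridge in chest -0.05137022923518857 -0.0013594517652681997
[0.44326712 0.39001117] bridge in chest -0.05006787407961247 -0.0008463719098782864
```

servo_tool([
  {"offset": [0.001, -0.006, 0], "dr": [0, 0, 0]},
  {"offset": [0.001, -0.006, 0.03], "dr": [0, 0, 0]},
  {"offset": [0.001, -0.006, 0.06], "dr": [0, 0, 0]},
  {"offset": [0.001, -0.006, 0.09], "dr": [0, 0, 0]},
  {"offset": [0.001, -0.006, 0.115], "dr": [0, 0, 0]},
  {"offset": [0.001, -0.006, 0.124], "dr": [0, 0, 0]},
  {"offset": [0.001, -0.006, 0.128], "dr": [0, 0, 0]},
  {"offset": [0.001, -0.006, 0.128], "dr": [0, 0, 0]},
  {"offset": [0.001, -0.006, 0.128], "dr": [0, 0, 0]},
])

```text
time_s: 33.92
position: [0.4363, 0.3466, 0.0521]
tcp_rot: [[0.974, -0.226, 0.002], [-0.226, -0.974, -0.001], [0.002, 0.0, -1.0]]
force: [-0.2, 1.2, -0.8]
opening: 0.345
grasp_force: 30.0
```

```bash
python3 - <<'E'
from h import *
go((.433,.347,.05,-13))
E
```

```text
t 33.92 p [0.4363 0.3466 0.0521] yaw -13.1 F [-0.2  1.2 -0.8] open 30.0 gf 30.0
(0.433, 0.347, 0.05, -13) off [-0.0034, 0.0003, 0.0021] dr [0.0, -0.1, -0.1] rows 1.0
```

servo_tool([
  {"offset": [-0.001, 0, 0.0015], "dr": [0, 0, 0]},
  {"offset": [-0.001, 0, 0.0015], "dr": [0, 0, 0]},
  {"offset": [-0.001, 0, 0.0015], "dr": [0, 0, 0]},
])

```text
time_s: 34.17
position: [0.4344, 0.3467, 0.0505]
tcp_rot: [[0.974, -0.226, 0.001], [-0.226, -0.974, -0.001], [0.002, 0.001, -1.0]]
force: [-0.3, 0.4, -0.3]
opening: 0.342
grasp_force: 30.0
```

servo_tool([
  {"offset": [0, 0, 0], "dr": [0, 0, 0]},
  {"offset": [0, 0, 0], "dr": [0, 0, 0]},
  {"offset": [0, 0, 0], "dr": [0, 0, 0]},
  {"offset": [0, 0, 0], "dr": [0, 0, 0]},
  {"offset": [0, 0, -0.015], "dr": [0, 0, 0]},
  {"offset": [0, 0, -0.04], "dr": [0, 0, 0]},
  {"offset": [0, 0, -0.08], "dr": [0, 0, 0]},
  {"offset": [0, 0, -0.12], "dr": [0, 0, 0]},
  {"offset": [0, 0, -0.16], "dr": [0, 0, 0]},
  {"offset": [0, 0, -0.2], "dr": [0, 0, 0]},
  {"offset": [0, 0, -0.24], "dr": [0, 0, 0]},
  {"offset": [0, 0, -0.28], "dr": [0, 0, 0]},
  {"offset": [0, 0, -0.28], "dr": [0, 0, 0]},
  {"offset": [0, 0, -0.28], "dr": [0, 0, 0]},
], gripper=0.04)

```text
time_s: 35.33
position: [0.4351, 0.3476, 0.3329]
tcp_rot: [[0.974, -0.226, 0.007], [-0.226, -0.974, 0.002], [0.006, -0.003, -1.0]]
force: [-0.4, -0.1, -1.7]
opening: 0.48
grasp_force: 0.0
```

```bash
python3 - <<'E'
from h import *
a=np.radians(77.2); ex=np.array([np.cos(a),np.sin(a)]); C=np.array([.443,.387])
go((*(C+ex*.04),.34,77.2),(*(C+ex*.145),.34,77.2),(*(C+ex*.145),.25,77.2))
c=cap('wrist'); s=cap('scene')
for p in ((615,172),(700,205)): print('cab',px(s,p[0]*.64,p[1]*.64,0).round(3))
for p in ((705,268),(750,340)): print('books',px(s,p[0]*.64,p[1]*.64,0).round(3))
w=cv2.resize(c['color'][:,:,::-1],(700,525),interpolation=cv2.INTER_CUBIC)[:330]
d=cv2.resize(s['color'][20:230,300:512,::-1],None,fx=1.2,fy=1.142,interpolation=cv2.INTER_CUBIC)
im=np.zeros((570,700,3),np.uint8); im[:330]=w; im[330:330+d.shape[0],:d.shape[1]]=d[:240]
cv2.imwrite('pics/w11.png',im)
E
```

```text
t 35.33 p [0.4351 0.3476 0.3329] yaw -13.0 F [-0.4 -0.1 -1.7] open 41.8 gf 0.0
(np.float64(0.4518619399047787), np.float64(0.4260059741722225), 0.34, 77.2) off [-0.0013, -0.0801, -0.0069] dr [0.1, -0.4, -90.2] rows 13.0
(np.float64(0.47512453215482275), np.float64(0.5283966563743067), 0.34, 77.2) off [-0.0017, -0.1851, -0.0065] dr [0.1, -0.4, -90.2] rows 13.0
(np.float64(0.47512453215482275), np.float64(0.5283966563743067), 0.25, 77.2) off [-0.0023, -0.1849, 0.0835] dr [0.1, -0.4, -90.2] rows 13.0
cab [0.124 0.573 0.   ]
cab [0.28  0.727 0.   ]
books [0.47  0.639 0.   ]
books [0.662 0.633 0.   ]
```

View pics/w11.png

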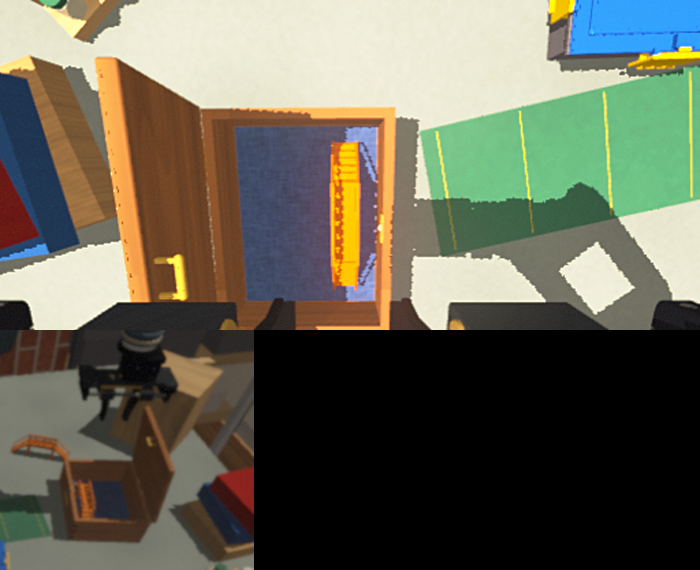

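```bash
python3 - <<'E'
from h import *
w=load('wrist')
W=lambda u,v,z: px(w,u/700*512,v/700*512,z)
c=W(395,108,.09); h=W(203,108,.09); f=W(388,300,.09)
d=h-c; print(c,h,np.linalg.norm(d),np.degrees(np.arctan2(d[1],d[0])))
a=np.radians(77.2); ex=np.array([np.cos(a),np.sin(a)]); ey=np.array([-ex[1],ex[0]])
C=c[:2]+ex*.095+ey*.12; C2=h[:2]-ex*.095+ey*.12; print(C,C2); C=(C+C2)/2
for u,v in((97,57),(118,58)):
    o,r=ray(w,u/700*512,v/700*512); k=(-.122-(o[:2]-C)@ey)/(r[:2]@ey); X=o+k*r; print((X[:2]-C)@ex,X[2])
E
```

```text
[0.53848121 0.27184415 0.09      ] [0.58085988 0.45424581 0.09      ] 0.18726001934958872 76.9201254075887
[0.4425104  0.39106916] [0.44279485 0.38819244]
0.08046672274459146 0.281528353385714
0.07119748359316515 0.27908290773830347
```

servo_tool([
  {"offset": [0, 0, -0.007], "dr": [0, 0, -7]},
  {"offset": [-0.003, -0.172, -0.007], "dr": [0, 0, -90]},
  {"offset": [-0.003, -0.172, -0.007], "dr": [0, 0, -90]},
  {"offset": [-0.003, -0.172, -0.007], "dr": [0, 0, -90]},
  {"offset": [-0.003, -0.172, -0.007], "dr": [0, 0, -90]},
  {"offset": [-0.003, -0.172, -0.007], "dr": [0, 0, -90]},
  {"offset": [-0.003, -0.172, -0.007], "dr": [0, 0, -90]},
  {"offset": [-0.003, -0.172, -0.007], "dr": [0, 0, -90]},
  {"offset": [-0.003, -0.172, -0.007], "dr": [0, 0, -90]},
  {"offset": [-0.003, -0.172, -0.007], "dr": [0, 0, -90]},
  {"offset": [-0.003, -0.172, -0.007], "dr": [0, 0, -90]},
  {"offset": [-0.003, -0.172, -0.007], "dr": [0, 0, -90]},
  {"offset": [-0.003, -0.172, -0.007], "dr": [0, 0, -90]},
  {"offset": [-0.003, -0.172, -0.007], "dr": [0, 0, -90]},
  {"offset": [-0.003, -0.172, -0.007], "dr": [0, 0, -90]},
  {"offset": [-0.003, -0.172, -0.007], "dr": [0, 0, -90]},
  {"offset": [-0.003, -0.172, -0.007], "dr": [0, 0, -90]},
], gripper=1)

```text
time_s: 36.85
position: [0.4696, 0.515, 0.3355]
tcp_rot: [[0.227, 0.974, -0.001], [0.974, -0.227, -0.003], [-0.003, -0.0, -1.0]]
force: [-0.2, 0.1, 0.6]
opening: 0.006
grasp_force: 0.0
```

```bash
python3 - <<'E'
from h import *
a=np.radians(77.2); ex=np.array([np.cos(a),np.sin(a)]); C=np.array([.4427,.3895])
T=[(*(C+ex*.13),.253,77.2)]
for f in (85,75,65,55,45,35,25,17,10,5,2,0):
    q=np.radians(f); T.append((*(C+ex*(.095-.165*np.cos(q)+.012*np.sin(q)+.0095)).round(4),(.09+.165*np.sin(q)+.012*np.cos(q)).round(4),77.2))
go(*T)
E
```

```text
t 36.85 p [0.4696 0.515  0.3355] yaw 76.9 F [-0.2  0.1  0.6] open 0.5 gf 0.0
(np.float64(0.47150130469053075), np.float64(0.5162694160597232), 0.253, 77.2) off [0.0019, 0.0016, 0.0825] dr [-0.0, 0.2, -0.3] rows 2.0
(np.float64(0.4653), np.float64(0.489), np.float64(0.2554), 77.2) off [-0.0261, 0.0018, 0.0802] dr [-0.0, 0.2, -0.3] rows 3.0
(np.float64(0.459), np.float64(0.4611), np.float64(0.2525), 77.2) off [-0.0547, 0.0019, 0.0832] dr [-0.0, 0.2, -0.3] rows 3.0
(np.float64(0.4528), np.float64(0.434), np.float64(0.2446), 77.2) off [-0.0825, 0.0021, 0.0912] dr [-0.0, 0.2, -0.3] rows 3.0
(np.float64(0.4471), np.float64(0.4087), np.float64(0.232), 77.2) off [-0.1084, 0.0023, 0.1039] dr [-0.0, 0.2, -0.3] rows 4.0
(np.float64(0.4419), np.float64(0.3859), np.float64(0.2152), 77.2) off [-0.1317, 0.0024, 0.1207] dr [-0.0, 0.2, -0.3] rows 5.0
(np.float64(0.4374), np.float64(0.3663), np.float64(0.1945), 77.2) off [-0.1518, 0.0024, 0.1415] dr [-0.0, 0.2, -0.3] rows 5.0
(np.float64(0.4338), np.float64(0.3505), np.float64(0.1706), 77.2) off [-0.1679, 0.0025, 0.1654] dr [-0.0, 0.2, -0.3] rows 6.0
(np.float64(0.4317), np.float64(0.341), np.float64(0.1497), 77.2) off [-0.1776, 0.0027, 0.1864] dr [-0.0, 0.2, -0.3] rows 7.0
(np.float64(0.4303), np.float64(0.335), np.float64(0.1305), 77.2) off [-0.1837, 0.0027, 0.2056] dr [-0.0, 0.2, -0.3] rows 7.0
(np.float64(0.4297), np.float64(0.3321), np.float64(0.1163), 77.2) off [-0.1866, 0.0027, 0.2198] dr [-0.0, 0.2, -0.3] rows 7.0
(np.float64(0.4294), np.float64(0.331), np.float64(0.1078), 77.2) off [-0.1877, 0.0027, 0.2283] dr [-0.0, 0.2, -0.3] rows 8.0
(np.float64(0.4293), np.float64(0.3305), np.float64(0.102), 77.2) off [-0.1882, 0.0027, 0.2341] dr [-0.0, 0.2, -0.3] rows 8.0
```

servo_tool([
  {"offset": [0.003, 0.002, 0.04], "dr": [0, 0, 0]},
  {"offset": [0.003, 0.002, 0.078], "dr": [0, 0, 0]},
  {"offset": [0.003, 0.002, 0.0825], "dr": [0, 0, 0]},
  {"offset": [0.003, 0.002, 0.0825], "dr": [0, 0, 0]},
  {"offset": [-0.01, 0.002, 0.081], "dr": [0, 0, 0]},
  {"offset": [-0.026, 0.002, 0.081], "dr": [0, 0, 0]},
  {"offset": [-0.04, 0.002, 0.081], "dr": [0, 0, 0]},
  {"offset": [-0.055, 0.002, 0.083], "dr": [0, 0, 0]},
  {"offset": [-0.069, 0.002, 0.087], "dr": [0, 0, 0]},
  {"offset": [-0.0825, 0.002, 0.091], "dr": [0, 0, 0]},
  {"offset": [-0.096, 0.002, 0.097], "dr": [0, 0, 0]},
  {"offset": [-0.108, 0.002, 0.104], "dr": [0, 0, 0]},
  {"offset": [-0.12, 0.002, 0.112], "dr": [0, 0, 0]},
  {"offset": [-0.132, 0.002, 0.121], "dr": [0, 0, 0]},
])

```text
time_s: 38.02
position: [0.4444, 0.3874, 0.2199]
tcp_rot: [[0.226, 0.974, 0.008], [0.974, -0.226, 0.003], [0.005, 0.007, -1.0]]
force: [-0.5, 1.1, 1.6]
opening: 0.002
grasp_force: 0.9
```

```bash
python3 - <<'E'
from h import *
a=np.radians(77.2); ex=np.array([np.cos(a),np.sin(a)]); C=np.array([.4427,.3895])
T=[]
for f in (45,40,35,30,25,20,15,10,5,2,0):
    q=np.radians(f); T.append((*(C+ex*(.095-.165*np.cos(q)+.012*np.sin(q)+.0095)).round(4),(.09+.165*np.sin(q)+.012*np.cos(q)).round(4),77.2))
go(*T)
E
```

```text
t 38.02 p [0.4444 0.3874 0.2199] yaw 76.9 F [-0.5  1.1  1.6] open 0.1 gf 0.9
(np.float64(0.4419), np.float64(0.3859), np.float64(0.2152), 77.2) off [-0.0021, -0.0022, 0.0046] dr [0.4, -0.3, -0.3] rows 1.0
(np.float64(0.4396), np.float64(0.3757), np.float64(0.2053), 77.2) off [-0.0126, -0.0022, 0.0145] dr [0.4, -0.3, -0.3] rows 1.0
(np.float64(0.4374), np.float64(0.3663), np.float64(0.1945), 77.2) off [-0.0223, -0.0022, 0.0252] dr [0.4, -0.3, -0.3] rows 1.0
(np.float64(0.4355), np.float64(0.3579), np.float64(0.1829), 77.2) off [-0.031, -0.0023, 0.0368] dr [0.4, -0.3, -0.3] rows 2.0
(np.float64(0.4338), np.float64(0.3505), np.float64(0.1706), 77.2) off [-0.0386, -0.0023, 0.049] dr [0.4, -0.3, -0.3] rows 2.0
(np.float64(0.4324), np.float64(0.3442), np.float64(0.1577), 77.2) off [-0.0451, -0.0024, 0.0619] dr [0.4, -0.3, -0.3] rows 2.0
(np.float64(0.4312), np.float64(0.339), np.float64(0.1443), 77.2) off [-0.0505, -0.0024, 0.0753] dr [0.4, -0.3, -0.3] rows 3.0
(np.float64(0.4303), np.float64(0.335), np.float64(0.1305), 77.2) off [-0.0547, -0.0025, 0.0891] dr [0.4, -0.3, -0.3] rows 3.0
(np.float64(0.4297), np.float64(0.3321), np.float64(0.1163), 77.2) off [-0.0577, -0.0025, 0.1032] dr [0.4, -0.3, -0.3] rows 3.0
(np.float64(0.4294), np.float64(0.331), np.float64(0.1078), 77.2) off [-0.0589, -0.0026, 0.1117] dr [0.4, -0.3, -0.3] rows 4.0
(np.float64(0.4293), np.float64(0.3305), np.float64(0.102), 77.2) off [-0.0595, -0.0027, 0.1175] dr [0.4, -0.3, -0.3] rows 4.0
```

servo_tool([
  {"offset": [-0.0105, 0, 0.01], "dr": [0, 0, 0]},
  {"offset": [-0.02, 0, 0.021], "dr": [0, 0, 0]},
  {"offset": [-0.029, 0, 0.032], "dr": [0, 0, 0]},
  {"offset": [-0.0365, 0, 0.045], "dr": [0, 0, 0]},
  {"offset": [-0.043, 0, 0.0575], "dr": [0, 0, 0]},
  {"offset": [-0.0485, 0, 0.071], "dr": [0, 0, 0]},
  {"offset": [-0.0525, 0, 0.085], "dr": [0, 0, 0]},
  {"offset": [-0.0555, 0, 0.097], "dr": [0, 0, 0]},
  {"offset": [-0.0565, 0, 0.103], "dr": [0, 0, 0]},
  {"offset": [-0.057, 0, 0.107], "dr": [0, 0, 0]},
  {"offset": [-0.0575, 0, 0.11], "dr": [0, 0, 0]},
  {"offset": [-0.0575, 0, 0.112], "dr": [0, 0, 0]},
  {"offset": [-0.0575, 0, 0.113], "dr": [0, 0, 0]},
  {"offset": [-0.0575, 0, 0.113], "dr": [0, 0, 0]},
])

```text
time_s: 39.18
position: [0.43, 0.3304, 0.1037]
tcp_rot: [[0.226, 0.974, 0.002], [0.974, -0.226, -0.001], [-0.0, 0.002, -1.0]]
force: [0.2, -0.3, -0.3]
opening: 0.006
grasp_force: 0.0
```

```bash
python3 - <<'E'
from h import *
go((.4293,.3305,.102,77.2))
E
```

```text
t 39.18 p [0.43   0.3304 0.1037] yaw 77.0 F [ 0.2 -0.3 -0.3] open 0.5 gf 0.0
(0.4293, 0.3305, 0.102, 77.2) off [-0.0001, -0.0007, 0.0017] dr [0.1, 0.0, -0.2] rows 1.0
```

servo_tool([
  {"offset": [0, 0, 0.002], "dr": [0, 0, 0]},
  {"offset": [0, 0, 0.003], "dr": [0, 0, 0]},
  {"offset": [0, 0, 0.004], "dr": [0, 0, 0]},
  {"offset": [0, 0, 0.004], "dr": [0, 0, 0]},
  {"offset": [0, 0, 0.004], "dr": [0, 0, 0]},
  {"offset": [0, 0, 0.004], "dr": [0, 0, 0]},
])

```text
time_s: 39.68
position: [0.43, 0.3304, 0.1022]
tcp_rot: [[0.225, 0.974, 0.003], [0.974, -0.225, -0.0], [0.001, 0.003, -1.0]]
force: [-4.3, -2.1, 21.5]
opening: 0.007
grasp_force: 10.5
```

servo_tool([
  {"offset": [0, 0, -0.04], "dr": [0, 0, 0]},
  {"offset": [0, 0, -0.08], "dr": [0, 0, 0]},
  {"offset": [0, 0, -0.12], "dr": [0, 0, 0]},
  {"offset": [0, 0, -0.16], "dr": [0, 0, 0]},
  {"offset": [0, 0, -0.2], "dr": [0, 0, 0]},
  {"offset": [0, 0, -0.23], "dr": [0, 0, 0]},
  {"offset": [0, 0, -0.23], "dr": [0, 0, 0]},
  {"offset": [0, 0, -0.23], "dr": [0, 0, 0]},
])

```text
time_s: 40.35
position: [0.4299, 0.3308, 0.3313]
tcp_rot: [[0.226, 0.974, 0.005], [0.974, -0.226, 0.001], [0.002, 0.005, -1.0]]
force: [-0.9, 0.3, -0.2]
opening: 0.005
grasp_force: 0.0
```

```bash
python3 - <<'E'
from h import *
go((.5967,-.25,.33,79))
ex=np.array([.9813,-.1925,0]);ey=np.array([.1925,.9813,0]);C=np.array([.5967,-.0358,0])
for n in('top','scene'):
    c=cap(n); hsv=cv2.cvtColor(c['color'],cv2.COLOR_RGB2HSV)
    m=cv2.inRange(hsv,(18,130,90),(35,255,255))
    k,l,s,ce=cv2.connectedComponentsWithStats(m)
    for i in range(1,k):
        if s[i,4]>5:
            d=(px(c,*ce[i],.06)-C); a,b=d@ex,d@ey
            if abs(a)<.15 and abs(b)<.2: print(n,s[i],'box frame at z.06',round(a,3),round(b,3))
    for nm,e,h in(('front',-ex,.071),('back',ex,.071),('left',ey,.115),('right',-ey,.115)):
        for o in(.003,.02,.03):
            p=proj(c,C+e*(h+o)+np.array([0,0,.069])); print(nm,o,c['color'][int(round(p[1])),int(round(p[0]))],end=' ')
        print()
    m=cv2.inRange(hsv,(105,120,60),(120,255,255)); 
    k,l,s,ce=cv2.connectedComponentsWithStats(m)
    i=max(range(1,k),key=lambda i:s[i,4] if np.linalg.norm(px(c,*ce[i],.066)-C-[0,0,.066])<.1 else 0)
    R=cv2.minAreaRect(np.argwhere(l==i)[:,::-1].astype(np.float32)); P=np.array([px(c,*q,.066) for q in cv2.boxPoints(R)])
    print('lid',P.mean(0),[np.linalg.norm(P[j]-P[j-1]).round(3) for j in range(4)],[np.degrees(np.arctan2(*(P[j]-P[j-1])[1::-1])).round(1) for j in range(2)])
E
```

```text
t 40.35 p [0.4299 0.3308 0.3313] yaw 77.0 F [-0.9  0.3 -0.2] open 0.4 gf 0.0
(0.5967, -0.25, 0.33, 79) off [-0.5282, 0.2935, 0.0016] dr [0.3, -0.1, -2.0] rows 15.0
top [286 166   3  11  18] box frame at z.06 -0.001 -0.117
top [248 182  12   4  24] box frame at z.06 -0.073 0.0
front 0.003 [176 145  55] front 0.02 [108 135 112] front 0.03 [ 87 132 102] 
back 0.003 [213 183 110] back 0.02 [163 161 146] back 0.03 [162 159 145] 
left 0.003 [205 183 108] left 0.02 [164 163 148] left 0.03 [165 165 148] 
right 0.003 [157 141  73] right 0.02 [85 86 80] right 0.03 [152 152 137] 
lid [ 0.59445602 -0.03642305  0.066     ] [np.float64(0.219), np.float64(0.134), np.float64(0.221), np.float64(0.134)] [np.float64(78.3), np.float64(-11.3)]
scene [260 201  14   2  20] box frame at z.06 -0.078 0.002
scene [225 216   3  12  20] box frame at z.06 -0.002 -0.116
scene [306 217   1   9   9] box frame at z.06 -0.008 0.118
scene [260 243  16   8  62] box frame at z.06 0.079 0.01
front 0.003 [139 124  68] front 0.02 [60 95 73] front 0.03 [60 95 72] 
back 0.003 [132 111  60] back 0.02 [117  97  57] back 0.03 [67 67 67] 
left 0.003 [161 138  71] left 0.02 [118 119 108] left 0.03 [118 121 109] 
right 0.003 [134 116  64] right 0.02 [117 120 109] right 0.03 [116 118 107] 
lid [ 0.59761774 -0.03718691  0.066     ] [np.float64(0.131), np.float64(0.234), np.float64(0.13), np.float64(0.217)] [np.float64(173.6), np.float64(79.4)]
```

```bash
python3 -c "
from rig import ticket
print(ticket.hand_in())"
```

```text
the job is handed in; nothing more can be done
None
```

The job is handed in after about 40 s of robot time. All three wagons stood in the stock box before the lid went on, seated, with all four clips shut. The right-hand footbridge stands in the chest and its lid is pushed down onto the catch. My last checks, from camera images and contact forces, agreed with this, but the hand-in returned no verdict.

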